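# Open the spares caddy on the lamp-repair bench

## Robot

A 6-joint arm with a two-finger parallel gripper is mounted at the origin on the work surface. World frame = base frame: x ahead of the robot, y to its left, z up, the work surface at z = 0. Lengths are in m, angles in rad, forces in N, time in s.
With the tool pointing down it reaches from about 0.375 to 0.9 m from the base axis. Payload 3.1 kg.
Tool frame: the origin (TCP) lies midway between the tips of the shut fingers; the grasp point (between the pads) lies 19 mm behind it (manip.pinch_z is the distance from the TCP to the grasp point, in m); z points along the fingers, y is the line along which they close (so a half turn about z gives the same grasp; the last joint's range is limited). The gripper opens to 85 mm and grips with 20 to 120 N. Pads are 22 mm wide; open, the fingers measure 114 mm over their backs; the gripper's body (76 mm by 85 mm) begins 54 mm behind the grasp point. The pads swing forward as they close: fully open they stand 13 mm farther back than shut.
Start: joints at [1.147, 0.527, 1.433, -0, 1.181, -0.178], TCP at [0.151, 0.606, 0.231] pointing down, gripper open.
Joint ranges: [-3.08, 3.08], [-0.75, 2.2], [0.22, 2.44], [-1.43, 4.57], [0, 2.65], [-2.85, 2.85]. Speed limits (rad/s): [2.79, 2.79, 3.14, 3.14, 3.14, 3.14].

## Interface

Orientations are given as a unit quaternion [x, y, z, w].
In Python, from station import manip, viewer, ticket gives the robot as it stands.
- The arm moves only by the shell command python3 -m creep 'ROWS' [FORCE]. ROWS is JSON, a list of rows, each an object with "slide": the shift along the tool's x, y, z in cm, a list of three; "angular": the turn, a rotation vector about the tool's x, y, z in rad, a list of three; "claw": the opening, from -1 (shut) to 1 (fully open). A call has 1 to 10 rows; each row shifts and turns the commanded pose from where the row before left it, along the tool's axes as they then stand; what a row does not reach is not made up. A row lasts 1/12 s, in which the tool goes at most 41.7 mm and 7.16 degrees, less where a joint would pass 70% of its speed; a pose out of reach is approached as far as the arm can. A call with a gripper value outside its range is refused whole. The fingers move at their own pace and stop on an object; FORCE is the grip in N (left out, the last holds). Time passes only in rows, so rows that do not move let the fingers close. It gives the time, the measured TCP pose, the force, the opening and the grip force at its end, in the units of the state.
- manip.sense(): the state, without advancing time (a new reading comes with each control period).
- viewer.snapshot(name): name is "scene" or "top" or "wrist"; returns the picture (400x640x3 uint8, blue, green, red); there is no depth.
- viewer.calibration(name): a dict with "fov_y" (degrees; the focal length in pixels is half the picture's height over the tangent of half this angle, whatever the lens; pixels are square), "cx", "cy" (the principal point, pixels), "T" (4x4, takes a point from camera to world coordinates); the wrist camera has in their place "tool_from_camera" (4x4, takes a point from camera to tool coordinates, whose origin is the TCP and whose axes are the flange's). Camera axes: x right, y up, looking along -z (the intrinsics and any distortion apply to the point x, -y, -z); pixel columns grow to the right and rows downward; lengths in m; the calibration is good to about 2 mm. The wrist camera is an equidistant fisheye: a pixel r from the principal point sees the ray r / f radians off the axis. A picture is of the moment at which its call begins: read the wrist's pose just before it. calibration takes no time and is no camera call.
- ticket.sign_off(): hands the job in; it is judged then, once.
The state is a dict: "t": time; "q": joint angles; "qd": joint speeds; "tau": joint torques, N m; "tcp_pos": TCP position; "tool_rot": TCP orientation; "force": force on the tool from outside, world axes, zero at the start; "ft_torque": the same for the moment, N m; "finger_gap": opening from 0.0 (shut) to 1.0 (fully open); "gripper_force": force on a finger pad.
Only numpy, scipy, OpenCV 4.12 (cv2) and the standard library are available. Lean on these libraries where they do the work, as an engineer would, in place of code of your own. Each camera call takes 0.05 s, during which the arm holds its last target. There are 200 camera calls.

## Task

Open the spares caddy: first take the jar off its lid and stand it upright in the shallow steel tray. Then tip the lid up by its front tab until it stands leaning against the caddy's back plate by itself, and let go of it; finally lift it off and stand it, tab up, in the free slot of the lid rack. Do not let the jar fall over or the lid fall on the bench, and do not shift the lamp shade, the pen pot or the wrench that lie close by.

Things in the scene. Friction and masses are not known exactly. Their poses are not given: they have to be found in the camera images.
- caddy: Fixed grey sheet-metal box, 130 (x) by 120 (y) by 90 mm high, open at the top under its lid. Origin: under its middle, at bench level; front (-x) outer wall at x = -62 mm, rear ledge on top from x = 46 to 68 mm, then a back plate 120 mm wide that rises 58 mm above the rim, leaning back 12 degrees. Walls 4 mm. Its yaw varies by up to 0.3 rad.
- caddy_pivot (a point): Point on the caddy's rear ledge (rim height, 90 mm above the bench) under the middle of the closed lid's rear lower edge, about which the lid tips up; 8 mm in front of the foot of the back plate. Axes as the caddy.
- lid: Loose aluminium lid, 0.18 kg: plate 120 (x) by 122 (y) by 6 mm, its flat tab (56 mm wide, 6 mm thick) sticking out 36 mm in front (-x). Origin: middle of the plate's underside, which lies on the rim when closed, z up. Ribs 5 mm high beneath it drop inside the rim; the front rib starts 42 mm behind the tab's end. Closed, the tab overhangs the caddy's front wall by 34 mm.
- lid_tab (a point): Middle of the tab's outer end, at half thickness; 96 mm in front (-x) of the lid's origin. Axes as the lid.
- jar: Loose closed clear jar with a steel cap, 56 mm across, 75 mm high, about 0.2 kg, standing on the lid at the start. Origin: centre of its underside, z up.
- tray: Fixed shallow open steel tray, 140 by 140 by 22 mm, walls and floor 4 mm. Origin: under its middle, at bench level.
- rack: Fixed plywood lid rack: base 80 (x) by 140 (y) by 8 mm with three upright boards 5 mm thick, 60 mm high above the base, at x = -31, 0 and 31 mm. The slot at +x already holds a smaller lid (fixed, top 88 mm above the bench). Origin: under its middle, at bench level. Its yaw varies by up to 0.4 rad.
- rack_slot (a point): Middle of the floor of the free slot, 8 mm above the bench; the slot is 26 mm wide (along x), 140 mm long (along y) and 60 mm deep, open at its ends. Axes as the rack.
- shade: Loose aluminium lamp shade standing mouth down, 110 mm across, 125 mm high; leave alone. Origin: centre of its underside.
- pot: Loose black pen pot, 72 mm across, 160 to 170 mm high with its pens; leave alone. Origin: centre of its underside.
- wrench: Loose wrench lying on the bench, 160 mm long along its x; leave alone.
There are look-alikes about, which are no part of the job. Leave any yellow look-alike of the rack alone.

How it is judged:
On the way, in this order (a step that is already met when the one before it is completed fails the run):
1. the jar stands upright in the tray, let go, and the lid still lies on the caddy (x of jar in the frame of tray between -0.05 and 0.05 m and y of jar in the frame of tray between -0.05 and 0.05 m and z of jar in the frame of tray between -0.002 and 0.012 m and angle between jar's own z axis and vertical below 0.15 rad and contact force between the fingers and jar below 0.05 N and angle between lid's own z axis and vertical below 0.1 rad), for 0.2 s.
2. the lid stands leaning against the caddy's back plate, let go and still (angle between lid's own z axis and vertical between 1.6 and 2 rad and z of lid_tab in the frame of caddy_pivot between 0.13 and 0.17 m and y of lid in the frame of caddy_pivot between -0.03 and 0.03 m and contact force between the fingers and lid below 0.05 N and linear speed of lid below 0.02 m/s), for 0.3 s.
At the end, for the whole second after the job is handed in: The jar stands upright in the tray (centre within 50 mm of the tray's middle along each side), and the lid stands on edge in the rack's free slot with its tab up, resting on the slot's floor, within 35 mm of the slot's middle along it and leaning no more than about 20 degrees; both at rest (x of jar in the frame of tray between -0.05 and 0.05 m and y of jar in the frame of tray between -0.05 and 0.05 m and z of jar in the frame of tray between -0.002 and 0.012 m and angle between jar's own z axis and vertical below 0.15 rad and x of lid in the frame of rack_slot between -0.02 and 0.02 m and y of lid in the frame of rack_slot between -0.035 and 0.035 m and z of lid in the frame of rack_slot between 0.05 and 0.075 m and z of lid_tab in the frame of rack_slot above 0.14 m and angle between lid's own z axis and vertical between 1.2 and 1.94 rad and linear speed of each of lid, jar below 0.02 m/s); the robot touches nothing.
It fails at once if the jar tips over (angle between jar's own z axis and vertical above 0.6 rad).
It fails at once if the lid falls on the bench (its middle comes lower than 45 mm) (height (world z) of lid below 0.045 m).
It fails at once if the shade, the pen pot or the wrench is moved more than 30 mm (distance of any of shade, pot, wrench from where it was at the start of the episode above 0.03 m).
It also fails if it takes over 72 s, if anything falls off the work surface, if the arm or the gripper's body presses on something with over 40 N, if the wrist force passes 120 N, or if a joint passes its speed limit or range.

## Working session

There is one attempt and no reset: what is moved stays moved. The work goes in short steps, Python scripts to look and compute and a shell command to move; the robot and the scene stay as the last step left them, time stands still between calls to the robot, and variables do not carry over. Pictures are saved under pics/ and viewed, at most 10 in all, crops included, and the job is handed in when it is done.

```bash
ls; mkdir -p pics; python3 - <<'E'
from station import manip, viewer
import cv2,json
s=manip.sense();print(s['t'],s['tcp_pos'],s['tool_rot'],s['finger_gap'],manip.pinch_z)
for n in ("scene","top","wrist"):
    im=viewer.snapshot(n);cv2.imwrite(f"pics/{n}0.png",im);c=viewer.calibration(n);print(n,c)
E
```

```text
pics
0.0 [0.1511316  0.60569876 0.23032968] [ 1.22083681e-01  9.92519198e-01 -1.05583852e-03 -3.17940361e-04] 0.9998610915136219 0.0187
scene {'fov_y': 50.09825823462789, 'cx': 325.00745292653164, 'cy': 195.29240789778694, 'T': array([[-0.35120182, -0.73175888,  0.58411148,  1.18516717],
       [ 0.9362401 , -0.26741819,  0.22790786,  0.17272031],
       [-0.01057156,  0.62691024,  0.77901976,  0.91546478],
       [ 0.        ,  0.        ,  0.        ,  1.        ]])}
top {'fov_y': 52.43643226238514, 'cx': 315.45720131243183, 'cy': 207.42020918997036, 'T': array([[-0.02196261,  0.98432574, -0.17498706,  0.37113403],
       [-0.99975763, -0.021891  ,  0.00233968, -0.06920966],
       [-0.00152764,  0.17499603,  0.98456795,  1.12481781],
       [ 0.        ,  0.        ,  0.        ,  1.        ]])}
wrist {'fov_y': 65.70646984690485, 'cx': 320.09724527787534, 'cy': 198.85812397011946, 'tool_from_camera': array([[-4.86886260e-04,  9.56345312e-01,  2.92238614e-01,
         7.44157465e-02],
       [ 9.99999853e-01,  3.95478782e-04,  3.71860202e-04,
         7.32134117e-04],
       [ 2.40052590e-04,  2.92238752e-01, -9.56345364e-01,
        -1.42407316e-01],
       [ 0.00000000e+00,  0.00000000e+00,  0.00000000e+00,
         1.00000000e+00]])}
```

View pics/scene0.png

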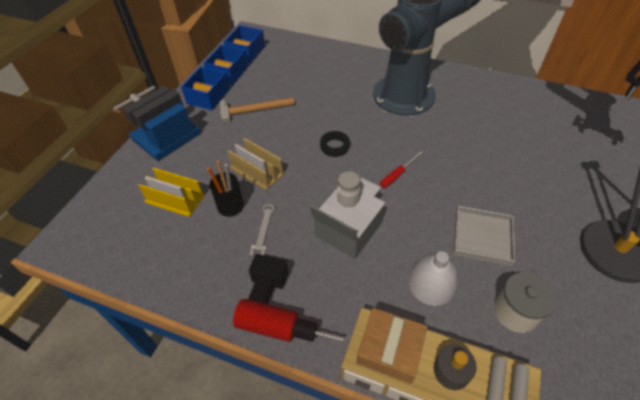

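View pics/top0.png

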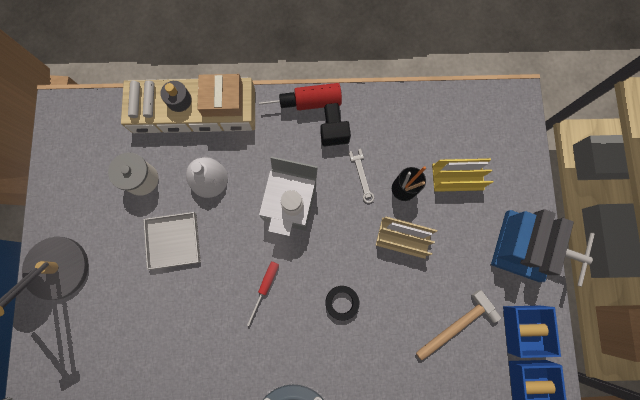

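```bash
cat > h.py <<'E'
import numpy as np, cv2
from scipy.spatial.transform import Rotation as R
from station import manip, viewer
def pose():
    s=manip.sense();T=np.eye(4);T[:3,:3]=R.from_quat(s['tool_rot']).as_matrix();T[:3,3]=s['tcp_pos'];return T
def ray(n,px,tool=None):
    c=viewer.calibration(n);f=200/np.tan(np.radians(c['fov_y'])/2)
    p=np.atleast_2d(np.array(px,float))-[c['cx'],c['cy']]
    if n=='wrist':
        r=np.linalg.norm(p,axis=1,keepdims=True)+1e-9;th=r/f
        d=np.hstack([np.sin(th)*p/r,np.cos(th)]);T=tool@c['tool_from_camera']
    else:
        d=np.hstack([p/f,np.ones((len(p),1))]);T=c['T']
    d=d*[1,-1,-1]
    return T[:3,3],d@T[:3,:3].T
def onplane(n,px,z,tool=None):
    o,d=ray(n,px,tool);return o+d*((z-o[2])/d[:,2:3])
def proj(n,P,tool=None):
    c=viewer.calibration(n);f=200/np.tan(np.radians(c['fov_y'])/2)
    T=c['T'] if n!='wrist' else tool@c['tool_from_camera']
    q=(np.atleast_2d(P)-T[:3,3])@T[:3,:3]*[1,-1,-1]
    r=np.linalg.norm(q[:,:2],axis=1,keepdims=True)+1e-12
    uv=q[:,:2]/q[:,2:] if n!='wrist' else q[:,:2]/r*np.arctan2(r,q[:,2:])
    return uv*f+[c['cx'],c['cy']]
def crop(im,x0,y0,w,h,k,step=10):
    o=cv2.resize(im[y0:y0+h,x0:x0+w],None,fx=k,fy=k,interpolation=cv2.INTER_CUBIC)
    for u in range(x0-x0%-step if x0%step==0 else x0+step-x0%step,x0+w,step):
        cv2.putText(o,str(u),((u-x0)*k,9),0,.33,(0,255,255));cv2.line(o,((u-x0)*k,10),((u-x0)*k,14),(0,255,255))
    for v in range(y0+(-y0)%step,y0+h,step):
        cv2.putText(o,str(v),(0,(v-y0)*k+4),0,.33,(0,255,255));cv2.line(o,(22,(v-y0)*k),(27,(v-y0)*k),(0,255,255))
    return o
def go(target_pos,target_R=None):
    "shift in tool axes (cm) from the current pose, and turn"
    T=pose();d=T[:3,:3].T@(np.array(target_pos)-T[:3,3])*100
    w=None if target_R is None else R.from_matrix(T[:3,:3].T@target_R).as_rotvec().round(3)
    return d.round(2),w
E
python3 - <<'E'
from h import *
im=cv2.imread('pics/top0.png')
a=crop(im,250,150,76,100,5);b=crop(im,365,205,84,60,5)
o=np.zeros((500,800,3),np.uint8);o[:500,:380]=a;o[:300,380:800]=b
cv2.imwrite('pics/crop1.png',o)
print(onplane('top',[[172,242]],.02),onplane('top',[[291,201]],.171),onplane('top',[[407,235]],.068),onplane('top',[[207,170]],.12),onplane('top',[[405,180]],.1))
E
```

```text
[[0.48055579 0.32084486 0.02      ]] [[ 0.55755295 -0.01332375  0.171     ]] [[ 0.48053955 -0.30903279  0.068     ]] [[0.65299885 0.20339989 0.12      ]] [[ 0.62031423 -0.30537382  0.1       ]]
```

View pics/crop1.png

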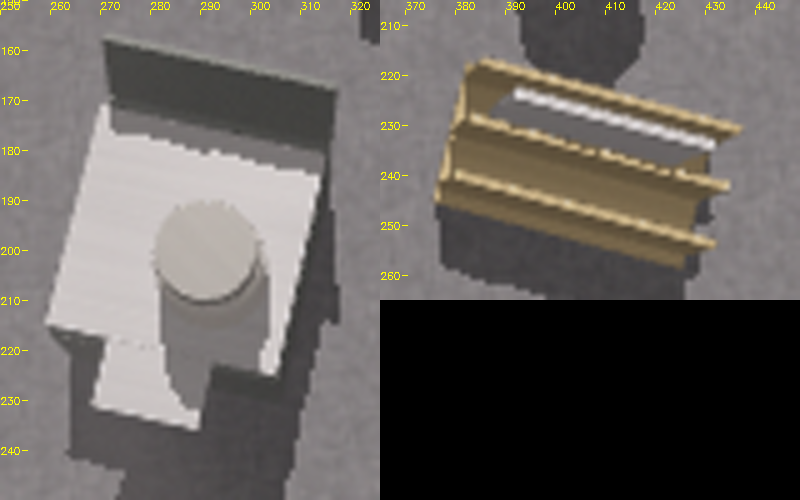

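```bash
python3 - <<'E'
from h import *
L=onplane('top',[[270.8,170.4],[259.2,214.5],[314.4,185.4],[305.4,225],[268.2,231],[290,236.2]],.096)
print(L[:,:2].round(4).tolist())
Lx=(L[0]+L[2]-L[1]-L[3])/2; Ly=(L[0]+L[1]-L[2]-L[3])/2
print('lid ctr',L[:4].mean(0),'yaw from x,y',np.arctan2(Lx[1],Lx[0]),np.arctan2(-Ly[0],Ly[1]),np.linalg.norm(Lx),np.linalg.norm(Ly),'tab',L[4:].mean(0))
B=onplane('top',[[380,240.2],[431.6,254],[382.6,228.8],[434.6,242.6]],.068)
print(B[:,:2].round(4).tolist());y=(B[0]+B[2]-B[1]-B[3])/2;print('slot',B.mean(0),np.linalg.norm(y),'yaw',np.arctan2(-y[0],y[1]))
print('jar',onplane('top',[[291.2,200]],.171))
E
```

```text
[[0.6549, 0.043], [0.5388, 0.073], [0.6121, -0.0702], [0.509, -0.045], [0.4957, 0.05], [0.4812, -0.0053]]
lid ctr [5.78694376e-01 2.12747436e-04 9.60000000e-02] yaw from x,y -0.24690986387983818 -0.3040944496305946 0.11309175775911015 0.12114813364931448 tab [0.48841787 0.02233887 0.096     ]
[[0.4685, -0.2379], [0.4298, -0.3697], [0.4982, -0.2462], [0.4591, -0.3796]]
slot [ 0.46392188 -0.30833431  0.068     ] 0.13815495231020905 yaw -0.2853921596429194
jar [[ 0.55998001 -0.0138302   0.171     ]]
```

```bash
cat >log.py <<'E'
from h import *
import json
s=manip.sense();open('log.txt','a').write(json.dumps([list(map(float,s['q'])),list(map(float,s['tcp_pos'])),list(map(float,s['tool_rot']))])+'\n')
print('LOG t',round(s['t'],2),'q',s['q'].round(2),'gap',round(s['finger_gap'],3),'F',s['force'].round(1),'g',round(s['gripper_force'],1))
E
python3 log.py
python3 -m creep '[{"slide":[-2.73,-2.51,0],"angular":[0,0,0],"claw":1},{"slide":[-2.73,-2.51,0],"angular":[0,0,0],"claw":1},{"slide":[-2.73,-2.51,0],"angular":[0,0,0],"claw":1},{"slide":[-2.73,-2.51,0],"angular":[0,0,0],"claw":1},{"slide":[-2.73,-2.51,0],"angular":[0,0,0],"claw":1},{"slide":[-2.73,-2.51,0],"angular":[0,0,0],"claw":1},{"slide":[-2.73,-2.51,0],"angular":[0,0,0],"claw":1},{"slide":[-2.73,-2.51,0],"angular":[0,0,0],"claw":1},{"slide":[-2.73,-2.51,0],"angular":[0,0,0],"claw":1},{"slide":[-2.73,-2.51,0],"angular":[0,0,0],"claw":1}]'
python3 log.py
python3 -m creep '[{"slide":[-2.73,-2.51,0],"angular":[0,0,0],"claw":1},{"slide":[-2.73,-2.51,0],"angular":[0,0,0],"claw":1},{"slide":[-2.73,-2.51,0],"angular":[0,0,0],"claw":1},{"slide":[-2.73,-2.51,0],"angular":[0,0,0],"claw":1},{"slide":[-2.73,-2.51,0],"angular":[0,0,0],"claw":1},{"slide":[-2.73,-2.51,0],"angular":[0,0,0],"claw":1},{"slide":[-2.73,-2.51,0],"angular":[0,0,0],"claw":1}]'
python3 log.py
python3 - <<'E'
from h import *
T=pose();np.save('Tw1.npy',T);im=viewer.snapshot('wrist');cv2.imwrite('pics/w1.png',im)
print(go([.560,-.014,.22]))
for P in ([.56,-.014,.171],[.4884,.0223,.096],[.5388,.073,.096],[.509,-.045,.096]): print(proj('wrist',P,T).round(1))
E
```

```text
LOG t 0.15 q [ 1.15  0.53  1.43 -0.    1.18 -0.18] gap 1.0 F [0.4 0.  0.3] g 0.0
t: 0.98
tcp_pos: [0.356, 0.295, 0.2313]
tool_rot: [0.122, 0.993, -0.0, -0.0]
force: [0.8, 0.2, 0.3]
finger_gap: 0.998
gripper_force: 0.0
LOG t 0.98 q [ 0.45  0.31  1.83  0.    1.01 -0.88] gap 0.998 F [0.8 0.2 0.3] g 0.0
t: 1.57
tcp_pos: [0.4988, 0.0782, 0.2312]
tool_rot: [0.122, 0.992, 0.0, -0.0]
force: [0.7, 1.2, -0.6]
finger_gap: 0.999
gripper_force: 0.0
LOG t 1.57 q [-0.07  0.37  1.73  0.    1.05 -1.39] gap 0.999 F [ 0.7  1.2 -0.6] g 0.0
(array([-7.48, -7.03,  1.24]), None)
[[229.7 307.3]]
[[259.3 191.9]]
[[324.3 228.2]]
[[204.3 226.6]]
```

View pics/w1.png

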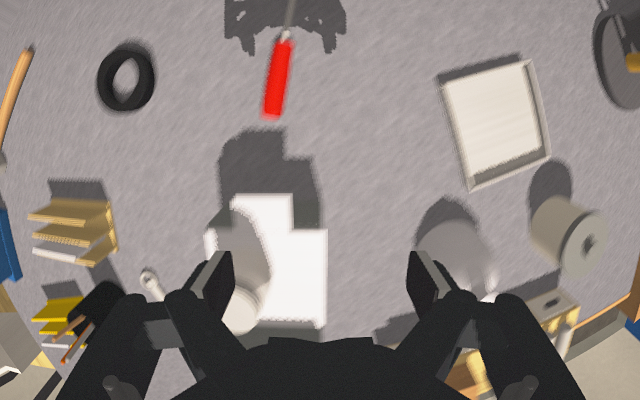

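```bash

python3 -m creep '[{"slide":[-2.5,-2.35,0],"angular":[0,0,0],"claw":1},{"slide":[-2.5,-2.35,0],"angular":[0,0,0],"claw":1},{"slide":[-2.48,-2.33,0],"angular":[0,0,0],"claw":1},{"slide":[0,0,0],"angular":[0,0,0],"claw":1},{"slide":[0,0,0],"angular":[0,0,0],"claw":1},{"slide":[0,0,3],"angular":[0,0,0],"claw":1},{"slide":[0,0,3],"angular":[0,0,0],"claw":1},{"slide":[0,0,3],"angular":[0,0,0],"claw":1},{"slide":[0,0,2.3],"angular":[0,0,0],"claw":1},{"slide":[0,0,0],"angular":[0,0,0],"claw":1}]' 25
python3 log.py
python3 -m creep '[{"slide":[0,0,0],"angular":[0,0,0],"claw":0},{"slide":[0,0,0],"angular":[0,0,0],"claw":-0.5},{"slide":[0,0,0],"angular":[0,0,0],"claw":-1},{"slide":[0,0,0],"angular":[0,0,0],"claw":-1},{"slide":[0,0,0],"angular":[0,0,0],"claw":-1},{"slide":[0,0,0],"angular":[0,0,0],"claw":-1}]' 25
python3 log.py; python3 -c "
from h import *
print(pose()[:3,3]);cv2.imwrite('pics/t1.png',viewer.snapshot('top'))"
```

```text
t: 2.45
tcp_pos: [0.5491, -0.0043, 0.114]
tool_rot: [0.122, 0.993, 0.001, -0.006]
force: [-0.2, 0.4, -0.4]
finger_gap: 1.0
gripper_force: 0.0
LOG t 2.45 q [-0.21  0.6   1.72  0.    0.84 -1.54] gap 1.0 F [-0.2  0.4 -0.4] g 0.0
t: 2.95
tcp_pos: [0.5549, -0.0064, 0.1203]
tool_rot: [0.122, 0.993, 0.0, 0.002]
force: [-1.1, 1.5, 6.4]
finger_gap: 0.636
gripper_force: 27.7
LOG t 2.95 q [-0.21  0.59  1.71  0.    0.84 -1.54] gap 0.636 F [-1.1  1.5  6.4] g 27.7
[ 0.55488638 -0.00637763  0.12027342]
```

```bash

python3 -m creep '[{"slide":[0,0,-0.5],"angular":[0,0,0],"claw":-1},{"slide":[0,0,-1],"angular":[0,0,0],"claw":-1},{"slide":[0,0,-2],"angular":[0,0,0],"claw":-1},{"slide":[0,0,-2],"angular":[0,0,0],"claw":-1},{"slide":[0.5,1,-1.5],"angular":[0,0,0],"claw":-1},{"slide":[1,1.5,-1],"angular":[0,0,0],"claw":-1},{"slide":[1.4,2.5,0],"angular":[0,0,0],"claw":-1},{"slide":[1.4,2.5,0],"angular":[0,0,0],"claw":-1},{"slide":[1.4,2.5,0],"angular":[0,0,0],"claw":-1},{"slide":[1.4,2.5,0],"angular":[0,0,0],"claw":-1}]'
python3 log.py
python3 -m creep '[{"slide":[1.4,2.5,0],"angular":[0,0,0],"claw":-1},{"slide":[1.4,2.5,0],"angular":[0,0,0],"claw":-1},{"slide":[1.4,2.5,0],"angular":[0,0,0],"claw":-1},{"slide":[1.4,2.5,0],"angular":[0,0,0],"claw":-1},{"slide":[1.4,2.5,0],"angular":[0,0,0],"claw":-1},{"slide":[1.4,2.5,0],"angular":[0,0,0],"claw":-1},{"slide":[1,1.5,0],"angular":[0,0,0],"claw":-1},{"slide":[0.2,0.9,0],"angular":[0,0,0],"claw":-1},{"slide":[0,0,0],"angular":[0,0,0],"claw":-1},{"slide":[0,0,0],"angular":[0,0,0],"claw":-1}]'
python3 log.py
python3 - <<'E'
from h import *
print(go([.465,.325,.033]));cv2.imwrite('pics/t2.png',viewer.snapshot('top'))
im=cv2.imread('pics/t1.png')
def lidcorner(im):
    g=cv2.cvtColor(im,cv2.COLOR_BGR2HSV);m=((g[...,2]>175)&(g[...,1]<40)).astype(np.uint8);m[:150]=0;m[245:]=0;m[:,:250]=0;m[:,330:]=0
    return m.sum()
print(lidcorner(im))
E
```

```text
t: 3.83
tcp_pos: [0.5145, 0.1331, 0.199]
tool_rot: [0.122, 0.992, 0.0, 0.0]
force: [0.3, -0.2, -2.7]
finger_gap: 0.637
gripper_force: 27.5
LOG t 3.83 q [ 0.04  0.45  1.7   0.    0.99 -1.28] gap 0.637 F [ 0.3 -0.2 -2.7] g 27.5
t: 4.67
tcp_pos: [0.4645, 0.3238, 0.1985]
tool_rot: [0.122, 0.993, -0.0, 0.0]
force: [-0.4, 0.3, -3.1]
finger_gap: 0.64
gripper_force: 27.5
LOG t 4.67 q [ 0.41  0.49  1.62 -0.    1.04 -0.91] gap 0.64 F [-0.4  0.3 -3.1] g 27.5
(array([-1.000e-02,  1.400e-01,  1.655e+01]), None)
39
```

```bash

python3 -m creep '[{"slide":[0,0,1.5],"angular":[0,0,0],"claw":-1},{"slide":[0,0,3],"angular":[0,0,0],"claw":-1},{"slide":[0,0,3],"angular":[0,0,0],"claw":-1},{"slide":[0,0,3],"angular":[0,0,0],"claw":-1},{"slide":[0,0,2.5],"angular":[0,0,0],"claw":-1},{"slide":[0,0,1.5],"angular":[0,0,0],"claw":-1},{"slide":[0,0,1],"angular":[0,0,0],"claw":-1},{"slide":[0,0,0.5],"angular":[0,0,0],"claw":-1},{"slide":[0,0,0.3],"angular":[0,0,0],"claw":-1},{"slide":[0,0,0],"angular":[0,0,0],"claw":-1}]'
python3 log.py
python3 -m creep '[{"slide":[0,0,0.2],"angular":[0,0,0],"claw":-1},{"slide":[0,0,0.2],"angular":[0,0,0],"claw":-1},{"slide":[0,0,0],"angular":[0,0,0],"claw":-1}]'
python3 log.py
```

```text
t: 5.55
tcp_pos: [0.4649, 0.3238, 0.0355]
tool_rot: [0.122, 0.992, 0.0, 0.0]
force: [0.1, -0.6, -3.0]
finger_gap: 0.637
gripper_force: 27.5
LOG t 5.55 q [ 0.41  0.74  1.72 -0.    0.68 -0.91] gap 0.637 F [ 0.1 -0.6 -3. ] g 27.5
t: 5.8
tcp_pos: [0.4646, 0.3243, 0.0319]
tool_rot: [0.122, 0.993, 0.0, 0.0]
force: [-0.8, 0.1, -3.0]
finger_gap: 0.642
gripper_force: 27.5
LOG t 5.8 q [ 0.41  0.75  1.72  0.    0.67 -0.91] gap 0.642 F [-0.8  0.1 -3. ] g 27.5
```

```bash

python3 -m creep '[{"slide":[0,0,0.2],"angular":[0,0,0],"claw":-1},{"slide":[0,0,0.2],"angular":[0,0,0],"claw":-1},{"slide":[0,0,0],"angular":[0,0,0],"claw":-1}]'
python3 log.py
python3 - <<'E'
import json,numpy as np
from scipy.optimize import least_squares
D=[json.loads(l) for l in open('log.txt')]
def f(p):
    r=[]
    for q,t,_ in D:
        a=q[1]+p[5];b=a+q[2]+p[6]
        rr=p[0]+p[1]*np.sin(a)+p[2]*np.sin(b);z=p[3]+p[1]*np.cos(a)+p[2]*np.cos(b)
        r+= [rr-np.hypot(t[0],t[1]), z-p[4]-t[2]]
    return r
# p3-p4 degenerate: fix p4 guess 0
g=lambda v:f([v[0],v[1],v[2],v[3],0,0,0])
s=least_squares(g,[0,.4,.4,.1]);print('a0,L1,L2,(h-d6):',s.x.round(4),np.abs(s.fun).max())
E
```

```text
t: 6.05
tcp_pos: [0.4645, 0.3244, 0.0283]
tool_rot: [0.122, 0.993, 0.0, 0.0]
force: [-1.0, -0.1, 5.1]
finger_gap: 0.641
gripper_force: 28.1
LOG t 6.05 q [ 0.41  0.75  1.72  0.    0.67 -0.91] gap 0.641 F [-1.  -0.1  5.1] g 28.1
a0,L1,L2,(h-d6): [ 0.0072  0.4763  0.3813 -0.0229] 0.024580007596325504
```

```bash

python3 -m creep '[{"slide":[0,0,0],"angular":[0,0,0],"claw":0.6},{"slide":[0,0,0],"angular":[0,0,0],"claw":1},{"slide":[0,0,0],"angular":[0,0,0],"claw":1},{"slide":[0,0,0],"angular":[0,0,0],"claw":1},{"slide":[0,0,-0.5],"angular":[0,0,0],"claw":1},{"slide":[0,0,-2],"angular":[0,0,0],"claw":1},{"slide":[0,0,-3],"angular":[0,0,0],"claw":1},{"slide":[0,0,-3],"angular":[0,0,0],"claw":1},{"slide":[0,0,-4],"angular":[0,0,0],"claw":1},{"slide":[0,0,-4],"angular":[0,0,0],"claw":1}]'
python3 log.py
python3 -m creep '[{"slide":[0,0,-4],"angular":[0,0,0],"claw":1},{"slide":[1.5,-1.5,-3],"angular":[0.12,0,0],"claw":1},{"slide":[1.5,-1.5,0],"angular":[0.12,0,0],"claw":1},{"slide":[1.5,-1.5,0],"angular":[0.12,0,0],"claw":1},{"slide":[1.5,-1.5,0],"angular":[0.12,0,0],"claw":1},{"slide":[1.5,-1.5,0],"angular":[0.12,0,0],"claw":1},{"slide":[1,-1,0],"angular":[0.12,0,0],"claw":1},{"slide":[0,0,0],"angular":[0,0,0],"claw":1},{"slide":[0,0,0],"angular":[0,0,0],"claw":1}]'
python3 log.py
python3 - <<'E'
from h import *
print(pose().round(3)); im=viewer.snapshot('top');cv2.imwrite('pics/t3.png',im);cv2.imwrite('pics/t3c.png',crop(im,110,140,240,130,3))
E
```

```text
t: 6.88
tcp_pos: [0.4634, 0.3237, 0.1935]
tool_rot: [0.122, 0.993, -0.001, -0.001]
force: [0.7, 0.4, 0.1]
finger_gap: 1.003
gripper_force: 0.0
LOG t 6.88 q [ 0.41  0.5   1.62  0.    1.03 -0.91] gap 1.003 F [0.7 0.4 0.1] g 0.0
t: 7.63
tcp_pos: [0.3623, 0.2678, 0.2847]
tool_rot: [0.113, 0.929, -0.349, -0.043]
force: [0.4, 0.2, -1.2]
finger_gap: 1.001
gripper_force: 0.0
LOG t 7.63 q [ 0.66  0.53  1.48 -0.42  1.71 -0.6 ] gap 1.001 F [ 0.4  0.2 -1.2] g 0.0
[[-0.971  0.18  -0.159  0.362]
 [ 0.24   0.731 -0.639  0.268]
 [ 0.001 -0.658 -0.753  0.285]
 [ 0.     0.     0.     1.   ]]
```

View pics/t3c.png

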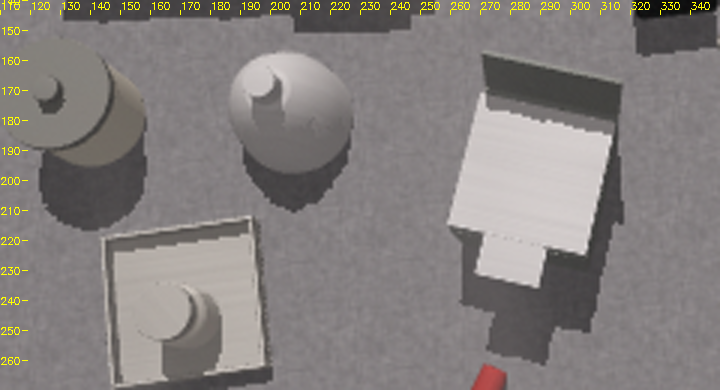

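```bash
cat > fk.py <<'E'
from h import *
import json
from scipy.optimize import least_squares
def fk(q,p):
    a0,h,L1,e,L2,d6=p[:6]
    q=np.array(q)
    R1=R.from_euler('z',q[0]);R2=R1*R.from_euler('y',q[1]);R3=R2*R.from_euler('y',q[2])
    R6=R3*R.from_euler('z',q[3])*R.from_euler('y',q[4])*R.from_euler('z',q[5])
    P=R1.apply([a0,0,h])+R2.apply([0,0,L1])+R3.apply([e,0,L2])+R6.apply([0,0,d6])
    return P,R6
def fit():
    D=[json.loads(l) for l in open('log.txt')]
    def f(p):
        r=[]
        for q,t,o in D:
            P,R6=fk(q,p);r+=list(P-t)
        return r
    s=least_squares(f,[0,.2,.45,0,.38,.25]);return s.x,np.abs(s.fun).max(),D
lo=np.array([-3.08,-.75,.22,-1.43,0,-2.85]);hi=np.array([3.08,2.2,2.44,4.57,2.65,2.85])
def ik(Pt,Rt,q0,p,Off):
    def f(q):
        P,R6=fk(q,p);return np.r_[P-Pt,.3*((R6*Off).inv()*R.from_matrix(Rt)).as_rotvec()]
    s=least_squares(f,np.clip(q0,lo+.01,hi-.01),bounds=(lo,hi));return s.x,np.abs(s.fun).max()
E
python3 - <<'E'
from fk import *
p,err,D=fit();print(p.round(4),err)
for q,t,o in D: print(((fk(q,p)[1]).inv()*R.from_quat(o)).as_rotvec().round(3))
E
```

```text
[-0.0046  0.1515  0.5028  0.0233  0.3786  0.1788] 0.11103330126928881
[-0.     0.     1.571]
[-0.     0.     1.571]
[-0.    -0.     1.571]
[-0.    -0.     1.571]
[-0.    -0.     1.571]
[-0.    -0.     1.571]
[-0.     0.     1.571]
[-0.    -0.     1.571]
[-0.    -0.     1.571]
[-0.    -0.     1.571]
[-0.    -0.     1.571]
[ 0.    -0.     1.571]
```

```bash
cat >> fk.py <<'E'
def fk(q,p):
    a0,h,L1,e,L2,d6,b,c,dx,dy=p
    q=np.array(q)
    R1=R.from_euler('z',q[0]);R2=R1*R.from_euler('y',q[1]);R3=R2*R.from_euler('y',q[2]);R4=R3*R.from_euler('z',q[3]);R5=R4*R.from_euler('y',q[4])
    R6=R5*R.from_euler('z',q[5])
    P=R1.apply([a0,b,h])+R2.apply([0,0,L1])+R3.apply([e,0,L2])+R5.apply([dx,c,d6])
    return P,R6
def fit():
    D=[json.loads(l) for l in open('log.txt')]
    def f(p):
        r=[]
        for q,t,o in D: r+=list(fk(q,p)[0]-t)
        return r+list(1e-3*np.array(p))
    s=least_squares(f,[0,.2,.45,0,.38,.25,0,0,0,0]);return s.x,np.abs(s.fun[:-10]).max(),D
E
python3 - <<'E'
from fk import *
p,err,D=fit();print(p.round(4),err)
for q,t,o in D: print((fk(q,p)[0]-t).round(3),np.round(t,3),np.round(q,2))
E
```

```text
[0.0015 0.274  0.588  0.1141 0.3917 0.2965 0.109  0.002  0.0015 0.    ] 1.632454446444387e-05
[-0. -0.  0.] [0.151 0.606 0.231] [ 1.15  0.53  1.43 -0.    1.18 -0.18]
[ 0.  0. -0.] [0.356 0.295 0.231] [ 0.45  0.31  1.83  0.    1.01 -0.88]
[ 0. -0. -0.] [0.499 0.078 0.231] [-0.07  0.37  1.73  0.    1.05 -1.39]
[ 0. -0.  0.] [ 0.549 -0.004  0.114] [-0.21  0.6   1.72  0.    0.84 -1.54]
[-0.  0. -0.] [ 0.555 -0.006  0.12 ] [-0.21  0.59  1.71  0.    0.84 -1.54]
[ 0. -0. -0.] [0.514 0.133 0.199] [ 0.04  0.45  1.7   0.    0.99 -1.28]
[-0. -0. -0.] [0.464 0.324 0.198] [ 0.41  0.49  1.62 -0.    1.04 -0.91]
[-0. -0. -0.] [0.465 0.324 0.036] [ 0.41  0.74  1.72 -0.    0.68 -0.91]
[-0. -0. -0.] [0.465 0.324 0.032] [ 0.41  0.75  1.72  0.    0.67 -0.91]
[-0. -0. -0.] [0.464 0.324 0.028] [ 0.41  0.75  1.72  0.    0.67 -0.91]
[-0. -0.  0.] [0.463 0.324 0.194] [ 0.41  0.5   1.62  0.    1.03 -0.91]
[-0.  0. -0.] [0.362 0.268 0.285] [ 0.66  0.53  1.48 -0.42  1.71 -0.6 ]
```

```bash
cat > plan.py <<'E'
from fk import *
p,err,D=fit();Off=R.from_euler('z',np.pi/2)
yaw=-.25;Rl=R.from_euler('z',yaw);C=np.array([.5817,-.001,.09]);piv=C+Rl.apply([.06,0,0])
def tool(alpha,th,roll,g=(-.087,0,.003),over=.0187):
    # lid rotated by th about lid y through pivot
    Rt=Rl*R.from_euler('y',th)
    z=np.array([np.cos(alpha),np.sin(alpha),0]);y=np.array([0,0,1.])*roll;x=np.cross(y,z)
    M=Rt.as_matrix()@np.c_[x,y,z]
    P=piv+Rt.apply(np.array(g)-[.06,0,0]+z*over)
    return P,M
E
python3 - <<'E'
from plan import *
for adeg in (0,20,40,50,60,75,90):
  for roll in (1,-1):
    best=None
    for s in range(8):
        rng=np.random.default_rng(s);q,e=ik(*tool(np.radians(adeg),0,roll),rng.uniform(lo,hi),p,Off)
        if e<1e-4: best=q;break
    if best is None: print(adeg,roll,'no start');continue
    q=best;out=[]
    for th in range(0,106,15):
        q2,e=ik(*tool(np.radians(adeg),np.radians(th),roll),q,p,Off)
        if e>1e-4: break
        q=q2;out.append(q)
    print(adeg,roll,'ok to',th if e>1e-4 else 'END',best.round(2),q.round(2))
E
```

```text
0 1 no start
0 -1 ok to 15 [-0.08  1.58  2.4   3.39  2.4   0.19] [-0.08  1.58  2.4   3.39  2.4   0.19]
20 1 no start
20 -1 no start
40 1 ok to 15 [-0.8   1.51  2.36  1.81  1.78  2.43] [-0.8   1.51  2.36  1.81  1.78  2.43]
40 -1 ok to 15 [-0.8   1.51  2.36  1.81  1.78 -0.71] [-0.8   1.51  2.36  1.81  1.78 -0.71]
50 1 ok to 15 [-0.84  1.4   2.27  1.66  1.62  2.61] [-0.84  1.4   2.27  1.66  1.62  2.61]
50 -1 ok to END [-0.84  1.4   2.27  1.66  1.62 -0.53] [-0.5   0.79  1.28  0.78  1.58  2.81]
60 1 ok to 15 [-0.85  1.31  2.17  1.5   1.55  2.8 ] [-0.85  1.31  2.17  1.5   1.55  2.8 ]
60 -1 ok to END [-0.85  1.31  2.17  1.5   1.55 -0.34] [-0.54  0.83  1.32  0.91  1.62  2.73]
75 1 no start
75 -1 ok to END [-0.81  1.23  2.    1.27  1.55 -0.08] [-0.59  0.9   1.38  1.11  1.7   2.62]
90 1 no start
90 -1 ok to END [-0.75  1.19  1.83  1.07  1.63  0.11] [-0.61  0.99  1.42  1.3   1.81  2.53]
```

```bash
cat >> plan.py <<'E'
def rows(q0,q1,n):
    Q=[q0+(q1-q0)*(1-np.cos(np.pi*k/n))/2 for k in range(n+1)]if 0 else [q0+(q1-q0)*k/n for k in range(n+1)]
    out=[];zmin=9
    T=[(fk(q,p)[0],(fk(q,p)[1]*Off)) for q in Q]
    for (a,A),(b,B) in zip(T,T[1:]):
        out.append((np.round(A.inv().apply(b-a)*100,1).tolist(),np.round((A.inv()*B).as_rotvec(),3).tolist()))
    return out,[t[0].round(2).tolist() for t in T]
def elbow(q):
    R1=R.from_euler('z',q[0]);R2=R1*R.from_euler('y',q[1]);R3=R2*R.from_euler('y',q[2])
    E=R1.apply([p[0],p[6],p[1]])+R2.apply([0,0,p[2]]);return E,E+R3.apply([p[3],0,p[4]])
E
python3 - <<'E'
from plan import *
q=manip.sense()['q'];al=np.radians(65)
g,e=ik(*tool(al,0,-1),[-.84,1.28,2.1,1.42,1.55,-.25],p,Off);print('grasp',g.round(2),e)
P,M=tool(al,0,-1);pre,e=ik(P-M[:,2]*.06,M,g,p,Off);print('pre',pre.round(2),e,(P-M[:,2]*.06).round(3))
hi2,e=ik(P-M[:,2]*.08+[0,0,.14],M,pre,p,Off);print('high',hi2.round(2),e)
for n in (20,26):
  r,tr=rows(q,hi2,n);print(n,max(np.linalg.norm(a) for a,_ in r),max(np.linalg.norm(b) for _,b in r))
for x in r: print(x)
print(tr)
for k in range(0,27,4): print([v.round(2).tolist() for v in elbow(q+(hi2-q)*k/26)])
E
```

```text
grasp [-0.84  1.28  2.11  1.42  1.53 -0.25] 5.187783536086954e-12
pre [-1.    1.28  2.12  1.26  1.49 -0.25] 6.656586240549878e-09 [ 0.471 -0.011  0.093]
high [-1.06  0.94  2.22  1.2   1.56 -0.02] 4.181426038751823e-10
20 4.102438299353203 0.18698663053812165
26 3.184336665618132 0.1442255178531178
([0.1, -0.3, 2.7], [-0.006, 0.112, 0.047])
([-0.0, -0.4, 2.4], [-0.007, 0.113, 0.05])
([-0.1, -0.4, 2.2], [-0.009, 0.114, 0.052])
([-0.2, -0.4, 1.9], [-0.01, 0.115, 0.054])
([-0.2, -0.3, 1.7], [-0.011, 0.115, 0.056])
([-0.2, -0.3, 1.4], [-0.012, 0.116, 0.058])
([-0.3, -0.3, 1.1], [-0.014, 0.117, 0.059])
([-0.3, -0.2, 0.8], [-0.015, 0.118, 0.06])
([-0.2, -0.1, 0.6], [-0.015, 0.119, 0.061])
([-0.2, -0.1, 0.3], [-0.016, 0.119, 0.062])
([-0.1, -0.0, 0.1], [-0.016, 0.12, 0.063])
([-0.0, 0.0, -0.2], [-0.016, 0.121, 0.063])
([0.1, 0.1, -0.4], [-0.016, 0.122, 0.063])
([0.2, 0.2, -0.7], [-0.016, 0.123, 0.063])
([0.3, 0.2, -0.9], [-0.015, 0.124, 0.063])
([0.5, 0.3, -1.1], [-0.014, 0.125, 0.063])
([0.6, 0.3, -1.3], [-0.013, 0.126, 0.063])
([0.8, 0.3, -1.4], [-0.012, 0.126, 0.062])
([1.0, 0.3, -1.6], [
[... 439 characters left out ...]
 [0.32, 0.18, 0.21], [0.31, 0.18, 0.2], [0.3, 0.17, 0.19], [0.3, 0.17, 0.19], [0.29, 0.17, 0.19], [0.29, 0.17, 0.19], [0.3, 0.17, 0.19], [0.3, 0.17, 0.19], [0.31, 0.16, 0.19], [0.32, 0.16, 0.2], [0.33, 0.16, 0.2], [0.34, 0.15, 0.2], [0.35, 0.14, 0.21], [0.37, 0.13, 0.21], [0.38, 0.12, 0.22], [0.4, 0.1, 0.22], [0.41, 0.08, 0.22], [0.43, 0.06, 0.23], [0.44, 0.03, 0.23], [0.45, 0.0, 0.23], [0.46, -0.03, 0.23]]
[[0.17, 0.27, 0.78], [0.41, 0.46, 0.51]]
[[0.26, 0.23, 0.76], [0.5, 0.32, 0.44]]
[[0.34, 0.15, 0.74], [0.53, 0.18, 0.38]]
[[0.4, 0.06, 0.72], [0.53, 0.04, 0.33]]
[[0.43, -0.06, 0.69], [0.48, -0.08, 0.29]]
[[0.42, -0.19, 0.66], [0.4, -0.18, 0.26]]
[[0.37, -0.31, 0.64], [0.31, -0.24, 0.24]]
```

```bash

python3 -m creep '[{"slide":[0.1,-0.3,2.3],"angular":[-0.006,0.097,0.041],"claw":0},{"slide":[0,-0.3,2.1],"angular":[-0.006,0.098,0.043],"claw":0},{"slide":[-0.1,-0.3,1.9],"angular":[-0.008,0.099,0.045],"claw":0},{"slide":[-0.1,-0.3,1.7],"angular":[-0.009,0.1,0.046],"claw":0},{"slide":[-0.2,-0.3,1.5],"angular":[-0.01,0.1,0.048],"claw":0},{"slide":[-0.2,-0.3,1.3],"angular":[-0.01,0.1,0.05],"claw":0},{"slide":[-0.2,-0.3,1.1],"angular":[-0.011,0.101,0.051],"claw":0},{"slide":[-0.3,-0.2,0.8],"angular":[-0.012,0.102,0.052],"claw":0},{"slide":[-0.2,-0.2,0.6],"angular":[-0.013,0.103,0.052],"claw":0},{"slide":[-0.2,-0.1,0.4],"angular":[-0.014,0.103,0.053],"claw":0}]'
python3 -m creep '[{"slide":[-0.2,-0.1,0.3],"angular":[-0.014,0.103,0.053],"claw":0},{"slide":[-0.1,0,0.1],"angular":[-0.014,0.104,0.054],"claw":0},{"slide":[0,0,-0.1],"angular":[-0.014,0.105,0.055],"claw":0},{"slide":[0.1,0,-0.3],"angular":[-0.014,0.105,0.055],"claw":0},{"slide":[0.2,0.1,-0.5],"angular":[-0.014,0.106,0.055],"claw":0},{"slide":[0.2,0.2,-0.7],"angular":[-0.013,0.107,0.055],"claw":0},{"slide":[0.3,0.2,-0.9],"angular":[-0.013,0.107,0.055],"claw":0},{"slide":[0.4,0.3,-1],"angular":[-0.012,0.108,0.055],"claw":0},{"slide":[0.6,0.3,-1.1],"angular":[-0.011,0.109,0.054],"claw":0},{"slide":[0.7,0.3,-1.2],"angular":[-0.01,0.109,0.054],"claw":0}]'
python3 log.py
python3 - <<'E'
from plan import *
q=manip.sense()['q'];al=np.radians(65);print(pose()[:3,3].round(3))
P,M=tool(al,0,-1);hi2,e=ik(P-M[:,2]*.08+[0,0,.14],M,[-1.06,.94,2.22,1.2,1.56,-.02],p,Off)
for x in rows(q,hi2,10)[0]: print(x)
E
```

```text
t: 8.52
tcp_pos: [0.3054, 0.1738, 0.1987]
tool_rot: [0.483, 0.755, -0.209, -0.391]
force: [-0.6, 0.0, -0.2]
finger_gap: 0.497
gripper_force: 0.0
t: 9.35
tcp_pos: [0.3604, 0.1494, 0.2165]
tool_rot: [0.721, 0.316, 0.016, -0.616]
force: [0.1, -0.2, -1.0]
finger_gap: 0.501
gripper_force: 0.0
LOG t 9.35 q [-0.48  0.78  1.94  0.69  1.66 -0.17] gap 0.501 F [ 0.1 -0.2 -1. ] g 0.0
[0.36  0.149 0.216]
([0.5, 0.3, -1.3], [-0.008, 0.108, 0.053])
([0.7, 0.3, -1.4], [-0.007, 0.109, 0.053])
([0.8, 0.3, -1.5], [-0.006, 0.109, 0.053])
([1.0, 0.3, -1.6], [-0.005, 0.11, 0.053])
([1.1, 0.3, -1.6], [-0.004, 0.11, 0.053])
([1.3, 0.3, -1.7], [-0.002, 0.11, 0.054])
([1.4, 0.3, -1.8], [-0.0, 0.11, 0.054])
([1.6, 0.2, -1.8], [0.002, 0.11, 0.055])
([1.7, 0.2, -1.8], [0.004, 0.11, 0.055])
([1.9, 0.1, -1.9], [0.006, 0.11, 0.056])
```

```bash

python3 -m creep '[{"slide":[0.5,0.3,-1.3],"angular":[-0.008,0.108,0.053],"claw":0},{"slide":[0.7,0.3,-1.4],"angular":[-0.007,0.109,0.053],"claw":0},{"slide":[0.8,0.3,-1.5],"angular":[-0.006,0.109,0.053],"claw":0},{"slide":[1,0.3,-1.6],"angular":[-0.005,0.11,0.053],"claw":0},{"slide":[1.1,0.3,-1.6],"angular":[-0.004,0.11,0.053],"claw":0},{"slide":[1.3,0.3,-1.7],"angular":[-0.002,0.11,0.054],"claw":0},{"slide":[1.4,0.3,-1.8],"angular":[0,0.11,0.054],"claw":0},{"slide":[1.6,0.2,-1.8],"angular":[0.002,0.11,0.055],"claw":0},{"slide":[1.7,0.2,-1.8],"angular":[0.004,0.11,0.055],"claw":0},{"slide":[1.9,0.1,-1.9],"angular":[0.006,0.11,0.056],"claw":0}]'
python3 -m creep '[{"slide":[0,0,0],"angular":[0,0,0],"claw":0},{"slide":[0,0,0],"angular":[0,0,0],"claw":0}]'
python3 log.py
python3 - <<'E'
from plan import *
q=manip.sense()['q'];al=np.radians(65);print(pose()[:3,3].round(3))
P,M=tool(al,0,-1);print(go(P-M[:,2]*.06,M));print(go(P,M))
cv2.imwrite('pics/w2.png',viewer.snapshot('wrist'));np.save('Tw2.npy',pose())
T=pose()
for v in ([-.096,-.028,.006],[-.096,.028,.006],[-.06,-.061,.006],[-.06,.061,.006]): print(proj('wrist',C+Rl.apply(v),T).round(1))
E
```

```text
t: 10.18
tcp_pos: [0.4571, -0.0283, 0.2326]
tool_rot: [0.666, -0.239, 0.236, -0.666]
force: [-0.3, 0.2, -0.1]
finger_gap: 0.5
gripper_force: 0.0
t: 10.35
tcp_pos: [0.4565, -0.0273, 0.2329]
tool_rot: [0.667, -0.236, 0.235, -0.666]
force: [-0.1, 1.0, -0.3]
finger_gap: 0.5
gripper_force: 0.0
LOG t 10.35 q [-1.06  0.93  2.21  1.19  1.57 -0.  ] gap 0.5 F [-0.1  1.  -0.3] g 0.0
[ 0.456 -0.027  0.233]
(array([ 0.17, 13.99,  2.17]), array([ 0.001,  0.006, -0.001]))
(array([ 0.21, 13.98,  8.17]), array([ 0.001,  0.006, -0.001]))
[[515.4 218.9]]
[[478.8 223.7]]
[[538.8 157.3]]
[[460.8 188.7]]
```

View pics/w2.png

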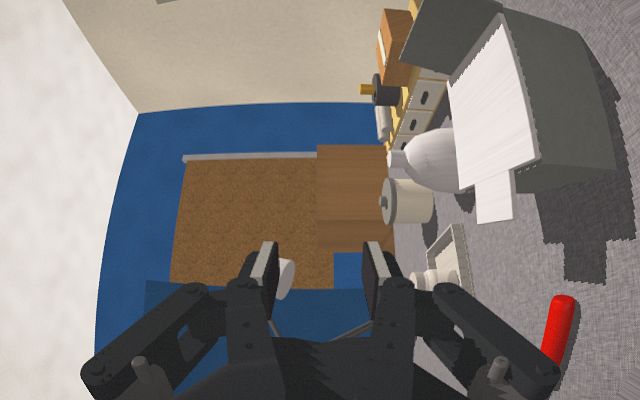

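```bash

python3 -m creep '[{"slide":[0,2,0.3],"angular":[0,0.002,0],"claw":0},{"slide":[0,2.8,0.4],"angular":[0,0.002,0],"claw":0},{"slide":[0.1,2.8,0.4],"angular":[0,0.002,0],"claw":0},{"slide":[0.1,2.8,0.4],"angular":[0,0,0],"claw":0},{"slide":[0,2,0.4],"angular":[0,0,0],"claw":0},{"slide":[0,1.2,0.3],"angular":[0,0,0],"claw":0},{"slide":[0,0.4,0],"angular":[0,0,0],"claw":0},{"slide":[0,0,0],"angular":[0,0,0],"claw":0},{"slide":[0,0,0],"angular":[0,0,0],"claw":0}]'
python3 log.py
python3 - <<'E'
from plan import *
al=np.radians(65);P,M=tool(al,0,-1);print(go(P,M))
T=pose();im=viewer.snapshot('wrist');cv2.imwrite('pics/w3.png',im)
for v in ([-.096,-.028,.006],[-.096,.028,.006],[-.06,-.061,.006],[-.06,.061,.006]): print(proj('wrist',C+Rl.apply(v),T).round(1))
E
```

```text
t: 11.15
tcp_pos: [0.4715, -0.008, 0.0939]
tool_rot: [-0.666, 0.237, -0.235, 0.667]
force: [0.5, -0.0, 0.1]
finger_gap: 0.503
gripper_force: 0.0
LOG t 11.15 q [-1.    1.28  2.12  1.26  1.49 -0.24] gap 0.503 F [ 0.5 -0.   0.1] g 0.0
(array([0.23, 0.1 , 5.72]), array([-0.002,  0.006, -0.003]))
[[315.8 238.8]]
[[317.1 239.3]]
[[314.5 156.7]]
[[317.5 196.1]]
```

View pics/w3.png

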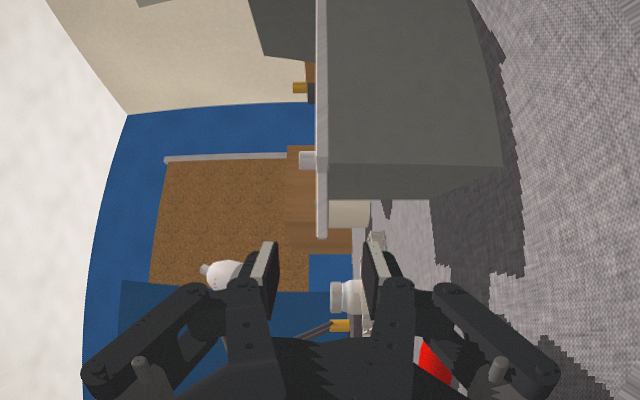

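```bash

python3 -m creep '[{"slide":[0.1,0,1],"angular":[0,0.003,0],"claw":0},{"slide":[0.1,0.1,1.7],"angular":[0,0.003,0],"claw":0},{"slide":[0,0,1.5],"angular":[0,0,0],"claw":0},{"slide":[0,0,1],"angular":[0,0,0],"claw":0},{"slide":[0,0,0.5],"angular":[0,0,0],"claw":0},{"slide":[0,0,0],"angular":[0,0,0],"claw":0},{"slide":[0,0,0],"angular":[0,0,0],"claw":0}]'
python3 log.py
python3 -c "
from plan import *
print(go(*tool(np.radians(65),0,-1)))"
python3 -m creep '[{"slide":[0,0,0],"angular":[0,0,0],"claw":-0.3},{"slide":[0,0,0],"angular":[0,0,0],"claw":-0.6},{"slide":[0,0,0],"angular":[0,0,0],"claw":-0.8},{"slide":[0,0,0],"angular":[0,0,0],"claw":-1},{"slide":[0,0,0],"angular":[0,0,0],"claw":-1},{"slide":[0,0,0],"angular":[0,0,0],"claw":-1}]' 40
python3 log.py
python3 - <<'E'
from plan import *
T=pose();print(go(*tool(np.radians(65),0,-1)))
E
```

```text
t: 11.78
tcp_pos: [0.5091, 0.0343, 0.093]
tool_rot: [-0.665, 0.239, -0.237, 0.667]
force: [0.1, -0.3, 0.8]
finger_gap: 0.5
gripper_force: 0.0
LOG t 11.78 q [-0.85  1.27  2.11  1.42  1.53 -0.23] gap 0.5 F [ 0.1 -0.3  0.8] g 0.0
(array([-0.03,  0.  ,  0.06]), array([-0.001, -0.001, -0.003]))
t: 12.28
tcp_pos: [0.5092, 0.0338, 0.0931]
tool_rot: [-0.664, 0.24, -0.238, 0.667]
force: [-1.6, -3.0, 5.4]
finger_gap: 0.064
gripper_force: 39.9
LOG t 12.28 q [-0.85  1.28  2.11  1.42  1.54 -0.23] gap 0.064 F [-1.6 -3.   5.4] g 39.9
(array([-0.07,  0.01,  0.09]), array([-0.003, -0.003, -0.004]))
```

```bash

python3 - <<'E'
from plan import *
al=np.radians(65);T=pose();off=Rl.as_matrix().T@(T[:3,3]-tool(al,0,-1)[0])
P0,M0=tool(al,0,-1);
for d in (.04,.075):
    P,M=tool(al,d,-1);print((M0.T@(P-P0)*100).round(3),R.from_matrix(M0.T@M).as_rotvec().round(4))
q=manip.sense()['q'];pr=q
for th in np.arange(0,1.80,.149):
    q,e=ik(*tool(al,th,-1),q,p,Off);print(round(th,2),q.round(2),(np.abs(q-pr)/(2/12)).max().round(2),round(e,5));pr=q
E
```

```text
[ 0.021 -0.556  0.01 ] [-0.0169  0.      0.0363]
[ 0.056 -1.041  0.026] [-0.0317  0.      0.068 ]
0.0 [-0.84  1.27  2.11  1.42  1.53 -0.24] 0.02 0.0
0.15 [-0.84  1.18  2.14  1.43  1.48 -0.04] 1.16 0.0
0.3 [-0.83  1.08  2.15  1.43  1.43  0.19] 1.36 0.0
0.45 [-0.8   0.98  2.13  1.41  1.39  0.44] 1.53 0.0
0.6 [-0.78  0.89  2.09  1.37  1.36  0.71] 1.64 0.0
0.74 [-0.75  0.81  2.04  1.32  1.34  1.  ] 1.69 0.0
0.89 [-0.72  0.76  1.96  1.26  1.34  1.27] 1.66 0.0
1.04 [-0.69  0.72  1.88  1.2   1.35  1.54] 1.6 0.0
1.19 [-0.66  0.71  1.78  1.14  1.39  1.79] 1.51 0.0
1.34 [-0.63  0.72  1.69  1.09  1.43  2.03] 1.41 0.0
1.49 [-0.61  0.75  1.58  1.04  1.49  2.24] 1.31 0.0
1.64 [-0.59  0.78  1.48  1.01  1.56  2.45] 1.23 0.0
1.79 [-0.57  0.83  1.37  0.99  1.63  2.64] 1.15 0.0
```

```bash

python3 -m creep '[{"slide":[0.02,-0.56,0.01],"angular":[-0.0169,0,0.0363],"claw":-1},{"slide":[0.02,-0.56,0.01],"angular":[-0.0169,0,0.0363],"claw":-1},{"slide":[0.056,-1.041,0.026],"angular":[-0.0317,0,0.068],"claw":-1},{"slide":[0.056,-1.041,0.026],"angular":[-0.0317,0,0.068],"claw":-1},{"slide":[0.056,-1.041,0.026],"angular":[-0.0317,0,0.068],"claw":-1},{"slide":[0.056,-1.041,0.026],"angular":[-0.0317,0,0.068],"claw":-1},{"slide":[0.056,-1.041,0.026],"angular":[-0.0317,0,0.068],"claw":-1},{"slide":[0.056,-1.041,0.026],"angular":[-0.0317,0,0.068],"claw":-1},{"slide":[0.056,-1.041,0.026],"angular":[-0.0317,0,0.068],"claw":-1}]'
python3 log.py
python3 - <<'E'
from plan import *
print(go(*tool(np.radians(65),.605,-1)))
E
```

```text
t: 13.03
tcp_pos: [0.5348, 0.0275, 0.1715]
tool_rot: [0.653, -0.44, 0.015, -0.616]
force: [-1.5, -0.5, 1.5]
finger_gap: 0.068
gripper_force: 40.3
LOG t 13.03 q [-0.78  0.88  2.09  1.37  1.36  0.74] gap 0.068 F [-1.5 -0.5  1.5] g 40.3
(array([-0.06,  0.  ,  0.08]), array([-0.   , -0.   , -0.008]))
```

Tracking well; continue the arc to about 1.70 rad.

```bash

python3 -m creep '[{"slide":[0.056,-1.041,0.026],"angular":[-0.0317,0,0.068],"claw":-1},{"slide":[0.056,-1.041,0.026],"angular":[-0.0317,0,0.068],"claw":-1},{"slide":[0.056,-1.041,0.026],"angular":[-0.0317,0,0.068],"claw":-1},{"slide":[0.056,-1.041,0.026],"angular":[-0.0317,0,0.068],"claw":-1},{"slide":[0.056,-1.041,0.026],"angular":[-0.0317,0,0.068],"claw":-1},{"slide":[0.056,-1.041,0.026],"angular":[-0.0317,0,0.068],"claw":-1},{"slide":[0.056,-1.041,0.026],"angular":[-0.0317,0,0.068],"claw":-1},{"slide":[0.056,-1.041,0.026],"angular":[-0.0317,0,0.068],"claw":-1},{"slide":[0.056,-1.041,0.026],"angular":[-0.0317,0,0.068],"claw":-1},{"slide":[0.056,-1.041,0.026],"angular":[-0.0317,0,0.068],"claw":-1}]'
python3 log.py
python3 -m creep '[{"slide":[0.056,-1.041,0.026],"angular":[-0.0317,0,0.068],"claw":-1},{"slide":[0.056,-1.041,0.026],"angular":[-0.0317,0,0.068],"claw":-1},{"slide":[0.056,-1.041,0.026],"angular":[-0.0317,0,0.068],"claw":-1},{"slide":[0.056,-1.041,0.026],"angular":[-0.0317,0,0.068],"claw":-1},{"slide":[0.02,-0.56,0.01],"angular":[-0.0169,0,0.0363],"claw":-1},{"slide":[0,0,0],"angular":[0,0,0],"claw":-1},{"slide":[0,0,0],"angular":[0,0,0],"claw":-1}]'
python3 log.py
python3 - <<'E'
from plan import *
print(go(*tool(np.radians(65),1.695,-1)))
d=1.695
Rt=(Rl*R.from_euler('y',d));print('up in tool',(tool(1.1345,d,-1)[1].T@[0,0,1]).round(3))
E
```

```text
t: 13.87
tcp_pos: [0.6186, 0.006, 0.2272]
tool_rot: [-0.557, 0.628, 0.259, 0.478]
force: [-0.1, -0.2, 5.9]
finger_gap: 0.065
gripper_force: 40.1
LOG t 13.87 q [-0.63  0.73  1.67  1.08  1.44  2.05] gap 0.065 F [-0.1 -0.2  5.9] g 40.1
t: 14.45
tcp_pos: [0.665, -0.0055, 0.2289]
tool_rot: [-0.488, 0.684, 0.372, 0.394]
force: [0.3, -0.2, 10.2]
finger_gap: 0.064
gripper_force: 40.2
LOG t 14.45 q [-0.58  0.8   1.43  1.    1.59  2.53] gap 0.064 F [ 0.3 -0.2 10.2] g 40.2
(array([0.1 , 0.15, 0.13]), array([-0.001,  0.008, -0.002]))
up in tool [-0.899  0.124 -0.419]
```

```bash

python3 -m creep '[{"slide":[-0.1,-0.56,-0.04],"angular":[-0.0169,0,0.0363],"claw":-1},{"slide":[0,0,0],"angular":[0,0,0],"claw":-1},{"slide":[0,0,0],"angular":[0,0,0],"claw":-1}]'
python3 log.py
python3 -m creep '[{"slide":[-0.05,-0.42,-0.02],"angular":[-0.0127,0,0.0272],"claw":-1},{"slide":[0,0,0],"angular":[0,0,0],"claw":-1},{"slide":[0,0,0],"angular":[0,0,0],"claw":-1}]'
python3 log.py
```

```text
t: 14.7
tcp_pos: [0.67, -0.0069, 0.2282]
tool_rot: [-0.479, 0.69, 0.385, 0.382]
force: [1.0, 0.5, 7.9]
finger_gap: 0.061
gripper_force: 40.0
LOG t 14.7 q [-0.58  0.81  1.41  1.    1.61  2.58] gap 0.061 F [1.  0.5 7.9] g 40.0
t: 14.95
tcp_pos: [0.6739, -0.008, 0.2276]
tool_rot: [-0.472, 0.694, 0.394, 0.374]
force: [1.2, 1.2, 5.4]
finger_gap: 0.069
gripper_force: 39.9
LOG t 14.95 q [-0.57  0.82  1.38  0.99  1.62  2.62] gap 0.069 F [1.2 1.2 5.4] g 39.9
```

```bash

python3 -m creep '[{"slide":[-0.03,-0.42,-0.01],"angular":[-0.0127,0,0.0272],"claw":-1},{"slide":[0,0,0],"angular":[0,0,0],"claw":-1},{"slide":[0,0,0],"angular":[0,0,0],"claw":-1}]'
python3 log.py
python3 - <<'E'
from plan import *
T=pose();print('lid normal from vertical',np.degrees(np.arccos(-T[2,1])))
im=viewer.snapshot('wrist');im2=viewer.snapshot('scene')
o=np.zeros((400,800,3),np.uint8);o[:,:400]=im[:,120:520];o[:,400:]=cv2.resize(im2[130:270,285:425],(400,400),interpolation=cv2.INTER_CUBIC);cv2.imwrite('pics/c4.png',o)
E
```

```text
t: 15.2
tcp_pos: [0.6775, -0.0089, 0.2267]
tool_rot: [-0.465, 0.698, 0.404, 0.365]
force: [0.7, -0.3, 6.6]
finger_gap: 0.064
gripper_force: 39.9
LOG t 15.2 q [-0.57  0.83  1.36  0.99  1.64  2.65] gap 0.064 F [ 0.7 -0.3  6.6] g 39.9
lid normal from vertical 103.01332048456408
```

View pics/c4.png

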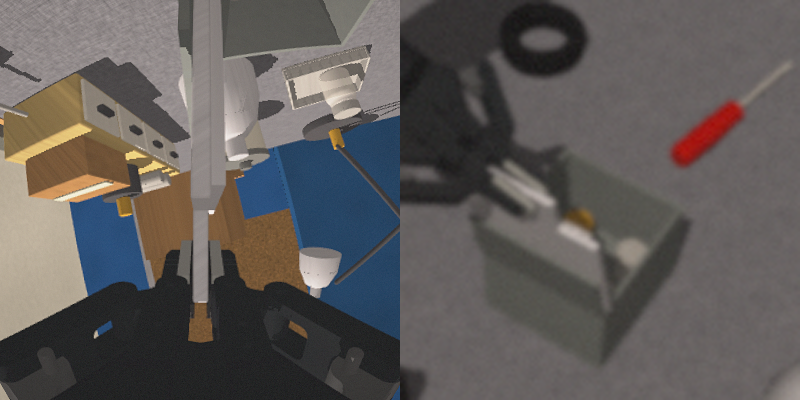

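```bash

python3 -m creep '[{"slide":[0,0,0],"angular":[0,0,0],"claw":-0.8},{"slide":[0,0,0],"angular":[0,0,0],"claw":-0.6},{"slide":[0,0,0],"angular":[0,0,0],"claw":-0.4},{"slide":[0,0,0],"angular":[0,0,0],"claw":-0.3},{"slide":[0,0,0],"angular":[0,0,0],"claw":-0.3},{"slide":[0,0,0],"angular":[0,0,0],"claw":-0.3},{"slide":[0,0,0],"angular":[0,0,0],"claw":-0.3},{"slide":[0,0,0],"angular":[0,0,0],"claw":-0.3},{"slide":[0,0,0],"angular":[0,0,0],"claw":-0.3}]'
python3 log.py
cat >> plan.py <<'E'
Rk=R.from_euler('z',-.285);S=np.array([.464,-.3083,.008])
def rack(alpha,roll,up=0,g=(-.087,0,.003),over=.0187,sx=0,sy=0,th=np.pi/2):
    Rt=Rk*R.from_euler('y',th)
    z=np.array([np.cos(alpha),np.sin(alpha),0]);y=np.array([0,0,1.])*roll;x=np.cross(y,z)
    o=S+Rk.apply([sx,sy,up])
    return o+Rt.apply(np.array(g)-[.06,0,0]+z*over),Rt.as_matrix()@np.c_[x,y,z]
E
python3 - <<'E'
from plan import *
q=manip.sense()['q']
for a in (65,45,20,0,-30):
  for up in (.2,.1,0):
    P,M=rack(np.radians(a),-1,up);r,e=ik(P,M,q,p,Off);print(a,up,P.round(3),r.round(2),round(e,5),elbow(r)[1].round(2))
im=viewer.snapshot('wrist');im2=viewer.snapshot('scene')
o=np.zeros((400,800,3),np.uint8);o[:,:400]=im[:,120:520];o[:,400:]=cv2.resize(im2[130:270,285:425],(400,400),interpolation=cv2.INTER_CUBIC);cv2.imwrite('pics/c5.png',o)
E
```

```text
t: 16.05
tcp_pos: [0.6775, -0.0094, 0.226]
tool_rot: [-0.465, 0.699, 0.404, 0.364]
force: [0.2, 0.5, 0.1]
finger_gap: 0.349
gripper_force: 0.0
LOG t 16.05 q [-0.57  0.83  1.36  0.99  1.64  2.66] gap 0.349 F [0.2 0.5 0.1] g 0.0
65 0.2 [ 0.472 -0.293  0.347] [-1.11  0.66  1.34  0.75  2.02  2.32] 0.0 [ 0.4  -0.55  0.47]
65 0.1 [ 0.472 -0.293  0.247] [-1.11  0.78  1.4   0.7   1.88  2.19] 0.0 [ 0.4  -0.55  0.37]
65 0 [ 0.472 -0.293  0.147] [-1.11  0.92  1.42  0.67  1.75  2.08] 0.0 [ 0.4  -0.55  0.27]
45 0.2 [ 0.471 -0.296  0.342] [-1.05  0.53  1.35  0.55  1.82  2.36] 0.0 [ 0.41 -0.5   0.55]
45 0.1 [ 0.471 -0.296  0.242] [-1.05  0.64  1.45  0.54  1.65  2.25] 0.0 [ 0.41 -0.5   0.45]
45 0 [ 0.471 -0.296  0.142] [-1.05  0.78  1.5   0.54  1.48  2.15] 0.0 [ 0.41 -0.5   0.35]
20 0.2 [ 0.469 -0.303  0.337] [-0.93  0.4   1.4   0.28  1.56  2.47] 0.0 [ 0.44 -0.4   0.62]
20 0.1 [ 0.469 -0.303  0.237] [-0.93  0.5   1.52  0.29  1.34  2.4 ] 0.0 [ 0.44 -0.4   0.52]
20 0 [ 0.469 -0.303  0.137] [-0.93  0.63  1.61  0.31  1.14  2.34] 0.0 [ 0.44 -0.4   0.42]
0 0.2 [ 0.467 -0.309  0.336] [-0.78  0.33  1.46  0.    1.35  2.64] 0.0 [ 0.47 -0.31  0.63]
0 0.1 [ 0.467 -0.309  0.236] [-0.78  0.43  1.59  0.    1.12  2.64] 0.0 [ 0.47 -0.31  0.53]
0 0 [ 0.467 -0.309  0.136] [-0.78  0.57  1.68  0.    0.89  2.64] 0.0 [ 0.47 -0.31  0.43]
-30 0.2 [ 0.464 -0.318  0.339] [-0.62  0.3   1.55 -0.43  1.16  2.85] 0.02929 [ 0.49 -0.21  0.62]
-30 0.1 [ 0.464 -0.318  0.239] [-0.67  0.4   1.67 -0.4   0.94  2.85] 0.04763 [ 0.48 -0.23  0.53]
-30 0 [ 0.464 -0.318  0.139] [-0.7   0.54  1.74 -0.38  0.74  2.85] 0.06733 [ 0.47 -0.25  0.44]
```

View pics/c5.png

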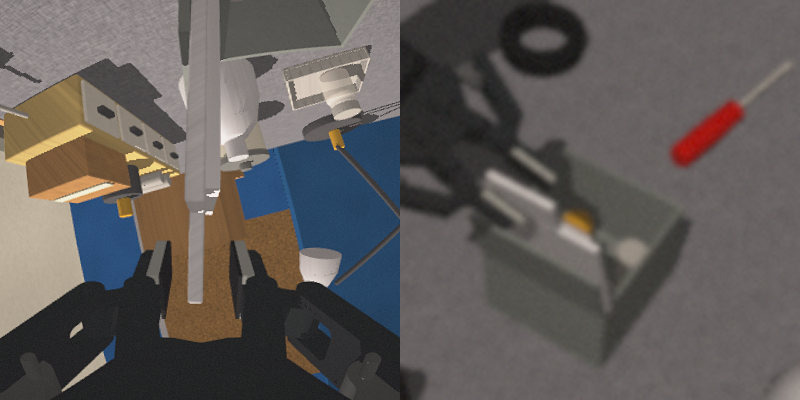

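```bash

python3 -m creep '[{"slide":[0,0,0],"angular":[0,0,0],"claw":-0.3},{"slide":[0,0,0],"angular":[0,0,0],"claw":-0.3},{"slide":[0,0,0],"angular":[0,0,0],"claw":-0.7},{"slide":[0,0,0],"angular":[0,0,0],"claw":-1},{"slide":[0,0,0],"angular":[0,0,0],"claw":-1},{"slide":[0,0,0],"angular":[0,0,0],"claw":-1},{"slide":[0,0,0],"angular":[0,0,0],"claw":-1}]' 50
python3 log.py
cat >> plan.py <<'E'
def seg(P0,M0,P1,M1,n,q):
    from scipy.spatial.transform import Slerp
    sl=Slerp([0,1],R.from_matrix([M0,M1]));t=np.linspace(0,1,n+1);pr=None
    for k in range(n):
        A=sl(t[k]);B=sl(t[k+1]);d=A.inv().apply((P1-P0)/n)*100
        q2,e=ik(P0+(P1-P0)*t[k+1],B.as_matrix(),q,p,Off)
        print(d.round(2).tolist(),(A.inv()*B).as_rotvec().round(3).tolist(),'|',q2.round(2).tolist(),round(e,4),'v',round(float((np.abs(q2-q)*12).max()),2));q=q2
    return q
E
python3 - <<'E'
from plan import *
T=pose();q=manip.sense()['q'];al=np.radians(65)
Pb,Mb=tool(al,np.radians(95),-1);Pb=Pb+[0,0,.115]
q=seg(T[:3,3],T[:3,:3],Pb,Mb,9,q)
Pc,Mc=rack(al,-1,.12);print();q=seg(Pb,Mb,Pc,Mc,12,q);print(Pb,Pc)
E
```

```text
t: 16.73
tcp_pos: [0.6773, -0.0093, 0.2261]
tool_rot: [-0.464, 0.699, 0.404, 0.364]
force: [-0.2, -0.2, 0.5]
finger_gap: 0.062
gripper_force: 51.8
LOG t 16.73 q [-0.57  0.83  1.36  0.99  1.64  2.66] gap 0.062 F [-0.2 -0.2  0.5] g 51.8
[-1.11, 0.51, -0.5] [0.007, 0.0, -0.014] | [-0.57, 0.81, 1.37, 0.99, 1.64, 2.65] 0.0 v 0.27
[-1.12, 0.49, -0.5] [0.007, 0.0, -0.014] | [-0.57, 0.79, 1.38, 0.99, 1.64, 2.65] 0.0 v 0.27
[-1.13, 0.47, -0.51] [0.007, 0.0, -0.014] | [-0.58, 0.77, 1.38, 0.99, 1.65, 2.65] 0.0 v 0.27
[-1.13, 0.45, -0.51] [0.007, 0.0, -0.014] | [-0.58, 0.75, 1.39, 1.0, 1.65, 2.65] 0.0 v 0.26
[-1.14, 0.43, -0.51] [0.007, 0.0, -0.014] | [-0.58, 0.72, 1.39, 1.0, 1.66, 2.65] 0.0 v 0.26
[-1.14, 0.41, -0.52] [0.007, 0.0, -0.014] | [-0.58, 0.7, 1.39, 1.0, 1.66, 2.65] 0.0 v 0.26
[-1.15, 0.39, -0.52] [0.007, 0.0, -0.014] | [-0.58, 0.68, 1.39, 1.01, 1.67, 2.65] 0.0 v 0.26
[-1.15, 0.37, -0.52] [0.007, 0.0, -0.014] | [-0.58, 0.66, 1.4, 1.01, 1.67, 2.65] 0.0 v 0.25
[-1.16, 0.35, -0.52] [0.007, 0.0, -0.014] | [-0.59, 0.64, 1.4, 1.01, 1.68, 2.66] 0.0 v 0.25

[1.8, 0.85, -2.17] [0.006, -0.0, -0
[... 448 characters left out ...]
[0.006, -0.0, -0.005] | [-0.86, 0.67, 1.46, 0.86, 1.79, 2.41] 0.0 v 0.54
[1.77, 0.84, -2.2] [0.006, -0.0, -0.005] | [-0.9, 0.68, 1.46, 0.84, 1.81, 2.37] 0.0 v 0.53
[1.76, 0.83, -2.2] [0.006, -0.0, -0.005] | [-0.95, 0.69, 1.45, 0.81, 1.83, 2.34] 0.0 v 0.53
[1.76, 0.83, -2.21] [0.006, -0.0, -0.005] | [-0.99, 0.71, 1.44, 0.78, 1.84, 2.3] 0.0 v 0.51
[1.75, 0.83, -2.21] [0.006, -0.0, -0.005] | [-1.03, 0.72, 1.43, 0.76, 1.86, 2.27] 0.0 v 0.5
[1.75, 0.82, -2.22] [0.006, -0.0, -0.005] | [-1.07, 0.74, 1.41, 0.73, 1.88, 2.24] 0.0 v 0.49
[1.74, 0.82, -2.22] [0.006, -0.0, -0.005] | [-1.11, 0.76, 1.39, 0.71, 1.9, 2.22] 0.0 v 0.47
[ 0.65866964 -0.00316184  0.34330627] [ 0.47164403 -0.29287917  0.26709704]
```

```bash

python3 -m creep '[{"slide":[-1.1,0.5,-0.5],"angular":[0.007,0,-0.014],"claw":-1},{"slide":[-1.1,0.5,-0.5],"angular":[0.007,0,-0.014],"claw":-1},{"slide":[-1.1,0.5,-0.5],"angular":[0.007,0,-0.014],"claw":-1},{"slide":[-1.1,0.45,-0.5],"angular":[0.007,0,-0.014],"claw":-1},{"slide":[-1.1,0.43,-0.5],"angular":[0.007,0,-0.014],"claw":-1},{"slide":[-1.1,0.4,-0.5],"angular":[0.007,0,-0.014],"claw":-1},{"slide":[-1.1,0.4,-0.5],"angular":[0.007,0,-0.014],"claw":-1},{"slide":[-1.1,0.4,-0.5],"angular":[0.007,0,-0.014],"claw":-1},{"slide":[-1.2,0.35,-0.5],"angular":[0.007,0,-0.014],"claw":-1},{"slide":[0,0,0],"angular":[0,0,0],"claw":-1}]'
python3 log.py
python3 -m creep '[{"slide":[1.2,0.6,-1.5],"angular":[0.006,0,-0.005],"claw":-1},{"slide":[1.8,0.85,-2.2],"angular":[0.006,0,-0.005],"claw":-1},{"slide":[1.8,0.85,-2.2],"angular":[0.006,0,-0.005],"claw":-1},{"slide":[1.8,0.85,-2.2],"angular":[0.006,0,-0.005],"claw":-1},{"slide":[1.8,0.84,-2.2],"angular":[0.006,0,-0.005],"claw":-1},{"slide":[1.8,0.84,-2.2],"angular":[0.006,0,-0.005],"claw":-1},{"slide":[1.8,0.84,-2.2],"angular":[0.006,0,-0.005],"claw":-1},{"slide":[1.8,0.83,-2.2],"angular":[0.006,0,-0.005],"claw":-1},{"slide":[1.7,0.83,-2.2],"angular":[0.006,0,-0.005],"claw":-1},{"slide":[1.7,0.83,-2.2],"angular":[0.006,0,-0.005],"claw":-1}]'
python3 -m creep '[{"slide":[1.7,0.82,-2.2],"angular":[0.006,0,-0.005],"claw":-1},{"slide":[1.2,0.6,-1.5],"angular":[0.006,0,-0.005],"claw":-1},{"slide":[0.5,0.2,-0.6],"angular":[0,0,0],"claw":-1},{"slide":[0,0,0],"angular":[0,0,0],"claw":-1},{"slide":[0,0,0],"angular":[0,0,0],"claw":-1}]'
python3 log.py
python3 - <<'E'
from plan import *
T=pose();np.save('Tw6.npy',T);al=np.radians(65)
print(go(*rack(al,-1,.12)))
im=viewer.snapshot('wrist');im2=viewer.snapshot('top');cv2.imwrite('pics/w6.png',im);cv2.imwrite('pics/t6.png',im2)
o=np.zeros((400,800,3),np.uint8);o[:,:400]=im[:,120:520];o[:,400:]=cv2.resize(im2[180:280,350:450],(400,400),interpolation=cv2.INTER_CUBIC);cv2.imwrite('pics/c6.png',o)
E
```

```text
t: 17.57
tcp_pos: [0.6579, -0.0029, 0.3444]
tool_rot: [-0.497, 0.68, 0.356, 0.405]
force: [0.8, -0.0, -1.9]
finger_gap: 0.061
gripper_force: 51.6
LOG t 17.57 q [-0.59  0.64  1.4   1.02  1.67  2.65] gap 0.061 F [ 0.8 -0.  -1.9] g 51.6
t: 18.4
tcp_pos: [0.5038, -0.2374, 0.2784]
tool_rot: [-0.5, 0.679, 0.327, 0.427]
force: [0.7, -0.8, -1.4]
finger_gap: 0.059
gripper_force: 51.6
t: 18.82
tcp_pos: [0.4739, -0.2823, 0.2665]
tool_rot: [-0.501, 0.678, 0.321, 0.432]
force: [0.5, -0.1, -1.2]
finger_gap: 0.063
gripper_force: 51.7
LOG t 18.82 q [-1.1   0.75  1.42  0.72  1.88  2.22] gap 0.063 F [ 0.5 -0.1 -1.2] g 51.7
(array([ 0.4 , -0.09, -1.  ]), array([-0.009,  0.002, -0.007]))
```

View pics/c6.png

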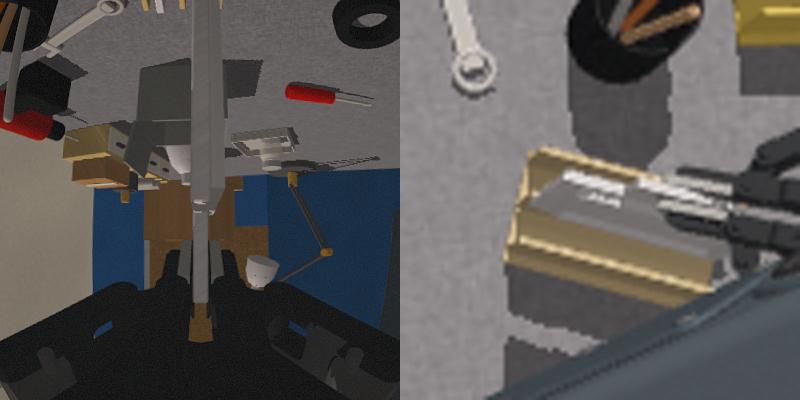

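```bash

python3 -m creep '[{"slide":[0.1,0,-0.3],"angular":[-0.003,0.001,-0.002],"claw":-1},{"slide":[0.1,0,-0.4],"angular":[-0.003,0.001,-0.002],"claw":-1},{"slide":[0.1,-0.1,-0.3],"angular":[-0.003,0,-0.003],"claw":-1},{"slide":[0.1,0,0],"angular":[0,0,0],"claw":-1},{"slide":[0,0,0],"angular":[0,0,0],"claw":-1}]'
python3 log.py
python3 - <<'E'
from plan import *
Sz=np.array([S[0],S[1],.068])
X=np.arange(-.026,.0265,.002)
for n in ('top','scene'):
    im=cv2.imread(f'pics/{n}0.png').astype(np.float32)
    pr=[]
    for x in X:
        uv=proj(n,[Sz+Rk.apply([x,y,0]) for y in np.linspace(-.05,.05,40)]).astype(np.float32)
        pr.append(cv2.remap(im,uv[:,:1],uv[:,1:],1).mean((0,1)))
    pr=np.array(pr);print(n,[f'{x*1000:.0f}:{v:.0f}' for x,v in zip(X,pr.mean(1))])
    # y extent along board at -15.5 and +15.5
    for bx in (-.0155,.0155):
        Y=np.arange(-.085,.086,.005);uv=proj(n,[Sz+Rk.apply([bx,y,0]) for y in Y]).astype(np.float32)
        v=cv2.remap(im,uv[:,:1],uv[:,1:],1)[:,0];print('  along',bx,[f'{y*1000:.0f}:{r-b:.0f}' for y,(b,g,r) in zip(Y,v) if abs(y)>.05])
print('to go',go(*rack(np.radians(65),-1,.12)));T=pose()
print('down in tool',T[:3,:3].T@[0,0,-1])
E
```

```text
t: 19.33
tcp_pos: [0.4716, -0.2933, 0.2671]
tool_rot: [-0.506, 0.675, 0.322, 0.429]
force: [-0.3, -0.6, -1.6]
finger_gap: 0.063
gripper_force: 51.7
LOG t 19.33 q [-1.11  0.76  1.39  0.71  1.91  2.22] gap 0.063 F [-0.3 -0.6 -1.6] g 51.7
top ['-26:96', '-24:90', '-22:82', '-20:80', '-18:84', '-16:127', '-14:164', '-12:148', '-10:115', '-8:104', '-6:101', '-4:99', '-2:96', '-0:96', '2:96', '4:94', '6:86', '8:80', '10:79', '12:80', '14:101', '16:145', '18:133', '20:107', '22:101', '24:100', '26:101']
  along -0.0155 ['-85:2', '-80:3', '-75:3', '-70:8', '-65:52', '-60:60', '-55:52', '50:61', '55:50', '60:58', '65:51', '70:54', '75:61', '80:14', '85:3']
  along 0.0155 ['-85:3', '-80:3', '-75:3', '-70:11', '-65:58', '-60:54', '-55:61', '50:53', '55:58', '60:54', '65:58', '70:46', '75:62', '80:12', '85:4']
scene ['-26:92', '-24:92', '-22:94', '-20:97', '-18:101', '-16:107', '-14:111', '-12:112', '-10:108', '-8:104', '-6:100', '-4:97', '-2:95', '-0:94', '2:93', '4:92', '6:91', '8:91', '10:93', '12:98', '14:107', '16:119', '18:131', '20:139', '22:141', '24:138', '26:132']
  along -0.0155 ['-85:6', '-80:6', '-75:8', '-70:19', '-65:42', '-60:49', '-55:51', '50:50', '55:48', '60:45', '65:47', '70:41', '75:20', '80:7', '85:5']
  along 0.0155 ['-85:4', '-80:6', '-75:7', '-70:13', '-65:21', '-60:26', '-55:27', '50:65', '55:71', '60:76', '65:73', '70:67', '75:58', '80:52', '85:54']
to go (array([-0.02,  0.01,  0.04]), array([ 0.001, -0.002,  0.   ]))
down in tool [ 9.05651677e-01 -4.86622726e-05  4.24022449e-01]
```

```bash

python3 -m creep '[{"slide":[0.9,-0.15,0.42],"angular":[0,0,0],"claw":-1},{"slide":[1.36,0,0.64],"angular":[0,0,0],"claw":-1},{"slide":[1.36,0,0.64],"angular":[0,0,0],"claw":-1},{"slide":[0.9,0,0.42],"angular":[0,0,0],"claw":-1},{"slide":[0.45,0,0.21],"angular":[0,0,0],"claw":-1},{"slide":[0,0,0],"angular":[0,0,0],"claw":-1},{"slide":[0,0,0],"angular":[0,0,0],"claw":-1}]'
python3 log.py
python3 -m creep '[{"slide":[0.9,0,0.42],"angular":[0,0,0],"claw":-1},{"slide":[0.9,0,0.42],"angular":[0,0,0],"claw":-1},{"slide":[0.45,0,0.21],"angular":[0,0,0],"claw":-1},{"slide":[0,0,0],"angular":[0,0,0],"claw":-1},{"slide":[0,0,0],"angular":[0,0,0],"claw":-1}]'
python3 log.py
python3 -c "
from plan import *
print(go(*rack(np.radians(65),-1,0,sx=.0015)))
cv2.imwrite('pics/w7.png',viewer.snapshot('wrist'))"
```

```text
t: 19.92
tcp_pos: [0.4729, -0.2934, 0.2118]
tool_rot: [-0.505, 0.675, 0.323, 0.43]
force: [0.5, 0.7, -0.4]
finger_gap: 0.066
gripper_force: 51.7
LOG t 19.92 q [-1.11  0.83  1.41  0.69  1.83  2.15] gap 0.066 F [ 0.5  0.7 -0.4] g 51.7
t: 20.33
tcp_pos: [0.4728, -0.2934, 0.1872]
tool_rot: [-0.506, 0.675, 0.322, 0.43]
force: [0.3, 0.4, -2.0]
finger_gap: 0.062
gripper_force: 51.6
LOG t 20.33 q [-1.11  0.87  1.41  0.68  1.8   2.13] gap 0.062 F [ 0.3  0.4 -2. ] g 51.6
(array([ 3.62, -0.03,  1.71]), array([ 0.001, -0.   , -0.001]))
```

```bash

python3 -m creep '[{"slide":[0.9,0,0.42],"angular":[0,0,0],"claw":-1},{"slide":[0.9,0,0.42],"angular":[0,0,0],"claw":-1},{"slide":[0.9,0,0.42],"angular":[0,0,0],"claw":-1},{"slide":[0.45,0,0.21],"angular":[0,0,0],"claw":-1},{"slide":[0,0,0],"angular":[0,0,0],"claw":-1},{"slide":[0,0,0],"angular":[0,0,0],"claw":-1}]'
python3 log.py
python3 -m creep '[{"slide":[0.18,0,0.09],"angular":[0,0,0],"claw":-1},{"slide":[0.1,0,0.04],"angular":[0,0,0],"claw":-1},{"slide":[0,0,0],"angular":[0,0,0],"claw":-1},{"slide":[0,0,0],"angular":[0,0,0],"claw":-1}]'
python3 log.py
```

```text
t: 20.88
tcp_pos: [0.4728, -0.2933, 0.1522]
tool_rot: [-0.505, 0.675, 0.323, 0.43]
force: [0.1, 0.2, -1.8]
finger_gap: 0.062
gripper_force: 51.6
LOG t 20.88 q [-1.11  0.92  1.42  0.68  1.76  2.09] gap 0.062 F [ 0.1  0.2 -1.8] g 51.6
t: 21.22
tcp_pos: [0.4729, -0.2936, 0.1498]
tool_rot: [-0.506, 0.675, 0.322, 0.43]
force: [0.2, 0.3, -1.1]
finger_gap: 0.061
gripper_force: 51.6
LOG t 21.22 q [-1.11  0.92  1.42  0.67  1.76  2.09] gap 0.061 F [ 0.2  0.3 -1.1] g 51.6
```

```bash

python3 -m creep '[{"slide":[0.18,0,0.09],"angular":[0,0,0],"claw":-1},{"slide":[0,0,0],"angular":[0,0,0],"claw":-1},{"slide":[0,0,0],"angular":[0,0,0],"claw":-1}]'
python3 log.py
python3 -m creep '[{"slide":[0.18,0,0.09],"angular":[0,0,0],"claw":-1},{"slide":[0,0,0],"angular":[0,0,0],"claw":-1},{"slide":[0,0,0],"angular":[0,0,0],"claw":-1}]'
python3 log.py
```

```text
t: 21.47
tcp_pos: [0.4729, -0.2935, 0.1476]
tool_rot: [-0.506, 0.675, 0.322, 0.429]
force: [0.4, 0.1, -1.5]
finger_gap: 0.056
gripper_force: 51.7
LOG t 21.47 q [-1.11  0.92  1.42  0.67  1.75  2.09] gap 0.056 F [ 0.4  0.1 -1.5] g 51.7
t: 21.72
tcp_pos: [0.4729, -0.2939, 0.1473]
tool_rot: [-0.506, 0.675, 0.322, 0.431]
force: [-1.9, -2.4, 4.3]
finger_gap: 0.061
gripper_force: 52.4
LOG t 21.72 q [-1.11  0.93  1.42  0.68  1.76  2.09] gap 0.061 F [-1.9 -2.4  4.3] g 52.4
```

```bash

python3 -m creep '[{"slide":[0,0,0],"angular":[0,0,0],"claw":-0.8},{"slide":[0,0,0],"angular":[0,0,0],"claw":-0.5},{"slide":[0,0,0],"angular":[0,0,0],"claw":0},{"slide":[0,0,0],"angular":[0,0,0],"claw":0.5},{"slide":[0,0,0],"angular":[0,0,0],"claw":1},{"slide":[0,0,0],"angular":[0,0,0],"claw":1},{"slide":[0,0,0],"angular":[0,0,0],"claw":1},{"slide":[0,0,0],"angular":[0,0,0],"claw":1}]'
python3 log.py
python3 - <<'E'
from plan import *
T=pose();im=viewer.snapshot('wrist');cv2.imwrite('pics/w8.png',im)
# lid edge-on: bright low-saturation blob near col 320; report per-row centre of bright pixels between fingers
w=cv2.imread('pics/w7.png')
for name,i in (('held',w),('free',im)):
    h=cv2.cvtColor(i,cv2.COLOR_BGR2HSV);m=(h[...,1]<25)&(h[...,2]>110)
    for r in (40,80,120,160,200,240,270,290):
        c=np.where(m[r,240:400])[0]+240
        print(name,r,(c.min(),int(np.median(c)),c.max(),len(c)) if len(c) else None)
E
```

```text
t: 22.38
tcp_pos: [0.4729, -0.2934, 0.1455]
tool_rot: [-0.506, 0.675, 0.322, 0.43]
force: [0.1, 0.7, 0.0]
finger_gap: 0.997
gripper_force: 0.0
LOG t 22.38 q [-1.11  0.93  1.42  0.67  1.75  2.09] gap 0.997 F [0.1 0.7 0. ] g 0.0
held 40 (np.int64(255), 262, np.int64(364), 16)
held 80 (np.int64(268), 274, np.int64(364), 14)
held 120 None
held 160 None
held 200 (np.int64(292), 305, np.int64(398), 28)
held 240 None
held 270 None
held 290 None
free 40 None
free 80 (np.int64(368), 368, np.int64(369), 2)
free 120 (np.int64(248), 255, np.int64(385), 16)
free 160 (np.int64(270), 274, np.int64(279), 10)
free 200 (np.int64(362), 374, np.int64(377), 4)
free 240 (np.int64(315), 315, np.int64(315), 1)
free 270 (np.int64(315), 315, np.int64(315), 1)
free 290 (np.int64(315), 315, np.int64(315), 1)
```

```bash

python3 -m creep '[{"slide":[0,0,-0.5],"angular":[0,0,0],"claw":1},{"slide":[0,0,-1.5],"angular":[0,0,0],"claw":1},{"slide":[0,0,-2],"angular":[0,0,0],"claw":1},{"slide":[0,0,-2],"angular":[0,0,0],"claw":1},{"slide":[0,0,-2],"angular":[0,0,0],"claw":1},{"slide":[0,0,-2],"angular":[0,0,0],"claw":1},{"slide":[0,0,-1.5],"angular":[0,0,0],"claw":1},{"slide":[0,0,-0.5],"angular":[0,0,0],"claw":1},{"slide":[0,0,0],"angular":[0,0,0],"claw":1},{"slide":[0,0,0],"angular":[0,0,0],"claw":1}]'
python3 log.py
python3 - <<'E'
from plan import *
T=pose();im=viewer.snapshot('wrist');cv2.imwrite('pics/w9.png',im);t=viewer.snapshot('top');cv2.imwrite('pics/t9.png',t)
# predicted corners of standing lid (tab end, plate shoulders) at vertical
Rt=Rk*R.from_euler('y',np.pi/2);o=S+Rk.apply([.0015,0,0])
for v in ([-.096,-.028,.003],[-.096,.028,.003],[-.06,-.061,.003],[-.06,.061,.003]):
    P=o+Rt.apply(np.array(v)-[.06,0,0]);print(v,P.round(3),'wrist',proj('wrist',P,T).round(0),'top',proj('top',P).round(1))
h=cv2.cvtColor(im,cv2.COLOR_BGR2HSV);lab=((h[...,1]<30)&(h[...,2]>90)).astype(np.uint8);lab[:, :200]=0;lab[:,440:]=0
n,l,st,c=cv2.connectedComponentsWithStats(lab)
for i in range(1,n):
    if st[i,4]>150: print('wrist blob',st[i],c[i].round(0))
h=cv2.cvtColor(t,cv2.COLOR_BGR2HSV);m=((h[...,1]<40)&(h[...,2]>165)).astype(np.uint8)
n,l,st,c=cv2.connectedComponentsWithStats(m)
for i in range(1,n):
    if st[i,4]>6 and 360<c[i][0]<460 and 190<c[i][1]<270: print('top blob',st[i],c[i].round(1))
t0=cv2.imread('pics/top0.png')
d=cv2.absdiff(t,t0).max(2)
for nm,(x,y,w,hh) in dict(shade=(180,150,55,60),pot=(388,160,42,45),wrench=(348,145,30,62),).items(): print(nm,(d[y:y+hh,x:x+w]>40).sum())
E
```

```text
t: 23.27
tcp_pos: [0.4422, -0.3974, 0.1962]
tool_rot: [-0.506, 0.675, 0.322, 0.43]
force: [0.6, -0.8, 0.7]
finger_gap: 0.998
gripper_force: 0.0
LOG t 23.27 q [-1.21  0.93  1.2   0.63  1.97  2.16] gap 0.998 F [ 0.6 -0.8  0.7] g 0.0
[-0.096, -0.028, 0.003] [ 0.46  -0.336  0.164] wrist [[320. 208.]] top [[428.  238.8]]
[-0.096, 0.028, 0.003] [ 0.476 -0.283  0.164] wrist [[320. 215.]] top [[404.9 232.7]]
[-0.06, -0.061, 0.003] [ 0.451 -0.368  0.128] wrist [[320. 147.]] top [[437.2 243.8]]
[-0.06, 0.061, 0.003] [ 0.485 -0.251  0.128] wrist [[320. 183.]] top [[388.7 230.9]]
wrist blob [ 200    0   59   42 2006] [227.  18.]
wrist blob [  339     0   101   191 10336] [398. 111.]
wrist blob [ 290   13   45  206 3036] [320. 123.]
wrist blob [ 208   17   88  152 5481] [248. 118.]
wrist blob [295  86  11  47 331] [300. 112.]
wrist blob [339 184  36  20 364] [355. 192.]
wrist blob [264 253   6  88 340] [267. 295.]
wrist blob [360 274  28  33 494] [371. 289.]
top blob [392 223  40  12  86] [411.5 228.4]
top blob [387 230  14   5  31] [393.8 232.2]
top blob [404 232  32  13  81] [419.9 237.4]
top blob [423 243   7   3   7] [426. 244.]
shade 0
pot 0
wrench 0
```

```bash
python3 -c "
from station import ticket
print(ticket.sign_off())"
```

```text
the job is handed in; nothing more can be done
None
```

The job is handed in: my last camera checks showed the lid upright, tab up, in the rack's free slot and no change at the shade, pot and wrench; the jar was last seen upright in the tray right after I placed it, and hand-in returned no verdict.

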